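# Refit the pivot pin and its R-clip on a board stand

### The arm

A 6-joint arm with a two-finger parallel gripper is mounted at the origin on the work surface. World frame = base frame: x ahead of the robot, y to its left, z up, the work surface at z = 0. Lengths are in m, angles in degrees, forces in N, time in s.
With the tool pointing down it reaches from about 0.375 to 0.9 m from the base axis. Payload 3.1 kg.
Tool frame: the origin (TCP) lies midway between the tips of the shut fingers; the grasp point (between the pads) lies bot.hold_point_z behind it (bot.hold_point_z is the distance from the TCP to the grasp point, in m); z points along the fingers, y is the direction in which the jaws open and shut (so a half turn about z gives the same grasp; the last joint's range is limited). The gripper opens to 87 mm and grips with 3 to 60 N. Pads are 19 mm wide; open, the fingers measure 117 mm over their backs; the gripper's body (75 mm by 190 mm) begins 51 mm behind the grasp point.
Start: joints at [-80.873, 30.224, 82.088, -0, 67.689, -10.227], TCP at [0.207, -0.59, 0.223] pointing down, gripper open.
Joint ranges: [-176.69, 176.69], [-43.24, 126.21], [12.49, 139.97], [-82, 262], [0, 151.66], [-163.58, 163.58]. Speed limits (degrees/s): [159.86, 159.86, 180, 180, 180, 180].

### API

Orientations are given as a 3x3 rotation matrix whose columns are the frame's x, y, z axes.
In Python, from rig import bot, vision, hand_in gives the robot as it stands. The module is installed in compiled form; this text tells all that it offers.
- The arm moves only by the shell command python3 -m handwheel 'ROWS'. ROWS is JSON, a list of rows, each an object of numbers: "hand": the gripper's target within -1 to 1 (fully open at 1, half-way at 0, shut at -1); "dx", "dy", "dz": the shift along the world's x, y, z in cm; "wx", "wy", "wz": the turn, a rotation vector about the world's x, y, z in rad. In form: [{"hand": .., "dx": .., "dy": .., "dz": .., "wx": .., "wy": .., "wz": ..}, ...]. A call has 1 to 10 rows; each row shifts and turns the commanded pose from where the row before left it; what a row does not reach is not made up. A row lasts 1/10 s, in which the tool goes at most 50 mm and 8.59 degrees, less where a joint would pass 70% of its speed; a pose out of reach is approached as far as the arm can. A call with a gripper value outside its range is refused whole. The fingers move at their own pace and stop on an object; the grip force is fixed at half the most. Time passes only in rows, so rows that do not move let the fingers close. It gives the time, the measured TCP pose, the force and the opening at its end, in the units of the state.
- bot.read_state(): the state, without advancing time (a new reading comes with each control period).
- vision.capture(name): name is "scene" or "top" or "wrist"; returns (picture, depth): 420x560x3 uint8, red, green, blue; 420x560 float32, m along the optical axis (not along the pixel's ray), 0 where there is no reading.
- vision.get_calibration(name): a dict with "fx", "fy", "cx", "cy" (pixels), "rvec" (rotation vector, rad) and "tvec" (3), from world to camera coordinates, as OpenCV has them. Camera axes: x right, y down, z forward; pixel columns grow to the right and rows downward; lengths in m; the calibration is good to about 2 mm. A picture is of the moment at which its call begins: read the wrist's pose just before it. get_calibration takes no time and is no camera call; for the wrist camera it gives the pose at the moment of the call.
- hand_in(): hands the job in, once; it reports no verdict.
The state is a dict: "time_s": time; "joint_positions": joint angles; "qvel": joint speeds; "tau": joint torques, N m; "position": TCP position; "tcp_rot": TCP orientation; "force": force on the tool from outside, world axes, zero at the start; "moment": the same for the moment, N m; "opening": opening from 0.0 (shut) to 1.0 (fully open).
Only numpy, scipy, OpenCV 4.12 (cv2) and the standard library are available. Lean on these libraries where they do the work, as an engineer would, in place of code of your own. Each camera call takes 0.05 s, during which the arm holds its last target.

### The job

The pivot pin of the tilting circuit-board stand has crept out endways: push it fully home by its head, then take the larger of the two R-clips from the rack and push its straight leg down through the cross-hole in the pin's other end until its bent leg has ridden over the pin and snapped round it, fully seated. Feel for the hole, which rarely stands quite upright, and never force or wedge the clip on the pin (about 25 N would bend it). Let go of it, and leave the smaller clip and the other things on the bench where they are.

Things in the scene. Friction and masses are not known exactly. Their poses are not given: they have to be found in the camera images.
- stand: Tilting board stand, screwed to the bench. Origin: centre of underside, z up. Base plate 150 (x) x 160 (y) x 8 mm; two grey upright cheeks, outer faces at y = +60 and -60 mm, tops 99 mm high, each with a black bush flange (24 mm across) out to y = +66 and -66 mm. Between them a green circuit board on a tray, 124 (x) x 92 (y) mm, top 112 mm high. The 16 mm steel pivot pin lies along y, 85 mm high.
- head_home (a point): Centre of the outer face of the pin's head when the pin is home: stand frame (0, 74, 85) mm, fixed to the stand, axes as the stand's. The head is a steel disc 26 mm across, 8 mm thick, at the stand's +y end of the pin.
- pin (a joint): How far the pin is out endways, towards its head (stand's +y), m: 0 = fully home, head against its bush. Starts 22 to 34 mm out, its cross-hole hidden in the far bush. It slides with about 4 N of drag.
- hole_home (a point): Where the axes of pin and cross-hole cross when the pin is home: stand frame (0, -80, 85) mm, fixed to the stand, axes as the stand's. The hole goes right through the pin, square to it, 5.5 mm wide, rim broken by 0.6 mm; it stands 14 mm outside the bush, 14 mm from the pin's bare end.
- crown_home (a point): Top of the pin straight above hole_home (8 mm higher), fixed to the stand. The pin can turn in its bushes (drag about 4 N at its surface): at the start the hole is 20 to 35 degrees off upright, its upper mouth 2.7 to 4.6 mm to one side (along the stand's x) of this point. That turn is not measured: see it or feel for it. A leg inside the mouth can draw the pin round upright.
- rack: Grey block, 56 (x) x 150 (y) x 42 mm high, fixed. Origin: centre of its underside. Two slots in its top, 15 (x) x 5.5 (y) mm, 36 mm deep, at y = +32 and -32 mm, each holding one R-clip upright, coil up; which clip is in which slot changes.
- clip_coil (a point): Centre of the coil of the LARGER R-clip (the one to fit): 4 mm spring-steel wire, 81 mm long, about 30 g. z up along the straight leg, x from straight to bent leg, y square to the clip's plane. Coil 18 mm across, axis y, 11 mm thick with flat sides: pinch it on these or across. In its slot the coil centre is 78 mm above the bench and the clip leans up to 4 degrees.
- clip_seat (a point): Point on the larger clip's straight leg, 38 mm below the coil centre and 7 mm to its -x side; axes as clip_coil. It lies on hole_home once seated. The sprung bent leg arches round the pin here and ends flared 25 mm below. It meets the pin some 20 mm before home, rides over with a push of about 5 N and snaps in, drawing the clip home over the last few mm. It may lie on either side of the pin.
- clip_tip (a point): Blunt lower end of the larger clip's straight leg, 34 mm below clip_seat (72 mm below the coil centre, 7 mm to its -x side); axes as clip_coil.
- spare: The SMALLER R-clip, same shape at three quarters the size (3 mm wire, 60 mm long, coil 13.5 mm): stays in its slot. Origin on its straight leg, 25 mm above its tip; axes as the larger one's.
- driver: Loose screwdriver with grey handle, 150 mm, lying on the mat. Leave alone.
- jar: Loose white flux jar with black cap, 44 mm across, 40 mm high; origin under its centre. Leave alone.
- tweezers: Loose dark steel tweezers, 130 mm long, 6 mm high, lying on the mat. Leave alone.

How it is judged (in metres and radians):
On the way, in this order (a step that is already met when the one before it is completed fails the run):
1. the pin is pushed fully home (value of joint pin below 0.0025 m), for 0.2 s.
2. the clip's straight leg is through the cross-hole and the clip is seated on the pin (distance between clip_seat and hole_home below 0.003 m), for 0.2 s.
At the end, for the whole second after the job is handed in: The pin is within 2.5 mm of fully home; the larger clip sits on it, let go and at rest (below 20 mm/s), its straight leg through the cross-hole with clip_seat within 3 mm of hole_home (value of joint pin below 0.0025 m and distance between clip_seat and hole_home below 0.003 m and linear speed of clip below 0.02 m/s); the robot touches nothing.
It fails at once if the clip is forced: pressed on the stand or its pin with more than 25 N (contact force between clip and stand above 25 N).
It fails at once if the smaller clip is disturbed (distance of spare from where it was at the start of the episode above 0.02 m).
It fails at once if another thing on the bench is disturbed (distance of any of driver, jar, tweezers from where it was at the start of the episode above 0.02 m).
It also fails if it takes over 69 s, if anything falls off the work surface, if the arm or the gripper's body presses on something with over 40 N, if the wrist force passes 120 N, or if a joint passes its speed limit or range.

## Working session

There is one attempt and no reset: what is moved stays moved. The work goes in short steps, Python scripts to look and compute and a shell command to move; the robot and the scene stay as the last step left them, time stands still between calls to the robot, and variables do not carry over. Pictures are saved under pics/ and viewed, and the job is handed in when it is done.

```bash
mkdir -p pics; cat > h.py <<'E'
import numpy as np, cv2
from rig import bot, vision
def cap(n,f=None):
    c=vision.get_calibration(n); p,d=vision.capture(n)
    if f: cv2.imwrite('pics/'+f,cv2.cvtColor(p,cv2.COLOR_RGB2BGR))
    return p,d,c
def RT(c): return cv2.Rodrigues(np.array(c['rvec'],float))[0],np.array(c['tvec'],float).ravel()
def pt(c,u,v,z):  # ray onto plane z
    R,t=RT(c); o=-R.T@t; r=R.T@np.array([(u-c['cx'])/c['fx'],(v-c['cy'])/c['fy'],1.]); return o+r*(z-o[2])/r[2]
def ray(c,u,v):
    R,t=RT(c); o=-R.T@t; r=R.T@np.array([(u-c['cx'])/c['fx'],(v-c['cy'])/c['fy'],1.]); return o,r
def proj(c,P):
    R,t=RT(c); q=(R@np.atleast_2d(P).T).T+t; return np.c_[c['fx']*q[:,0]/q[:,2]+c['cx'],c['fy']*q[:,1]/q[:,2]+c['cy']]
def cloud(c,d):
    R,t=RT(c); v,u=np.mgrid[:d.shape[0],:d.shape[1]]
    q=np.stack([(u-c['cx'])/c['fx']*d,(v-c['cy'])/c['fy']*d,d],-1); return (q-t)@R
E
python3 - <<'E'
from h import *
np.set_printoptions(precision=4,suppress=True)
for n in ['scene','top','wrist']:
    p,d,c=cap(n,n+'0.png'); np.savez('pics/'+n+'0.npz',p=p,d=d)
    R,t=RT(c); print(n,-R.T@t,R[2],c['fx'])
s=bot.read_state(); print(s, bot.hold_point_z)
E
```

```text
scene [ 1.2782 -0.6863  0.7165] [-0.6468  0.5331 -0.5454] 451.96799635961304
top [ 0.4934 -0.0908  0.9395] [ 0.088   0.0149 -0.996 ] 393.2157876636574
wrist [ 0.2734 -0.5662  0.3848] [-0.2487 -0.0848 -0.9649] 372.79089652560305
{'time_s': 0.15, 'joint_positions': array([-80.8741,  30.2668,  82.1387,  -0.0015,  67.6889, -10.2273]), 'qvel': array([-0.0326, -0.1331, -0.2222, -0.0214,  0.0318, -0.0112]), 'tau': array([  0.0002, -44.0431, -17.6843,   0.0633,   0.0552,  -0.0001]), 'position': array([ 0.2071, -0.5891,  0.2218]), 'tcp_rot': array([[ 0.9435,  0.3314, -0.0003],
       [ 0.3314, -0.9435,  0.0016],
       [ 0.0003, -0.0016, -1.    ]]), 'force': array([ 0.8695, -0.2625, -0.789 ]), 'moment': array([-0.021 ,  0.0291,  0.0611]), 'opening': 0.9994057335357525} 0.0187
```

View pics/scene0.png

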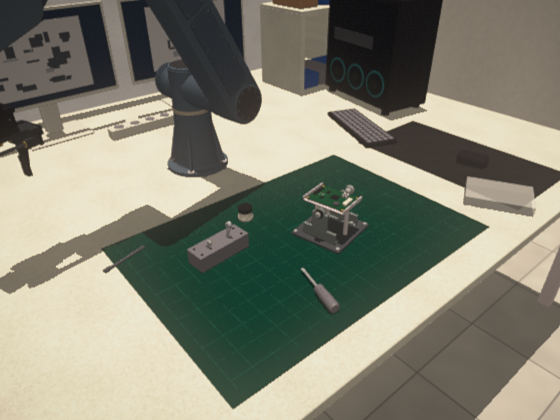

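View pics/top0.png

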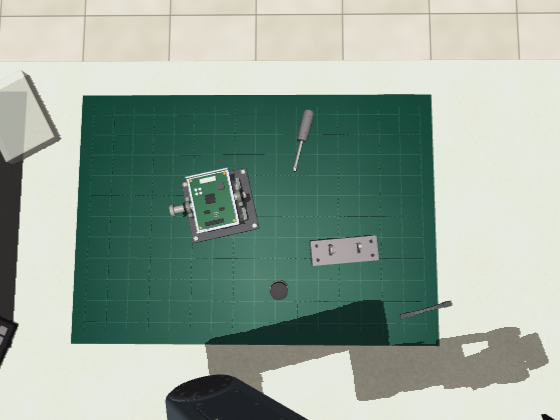

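View pics/wrist0.png

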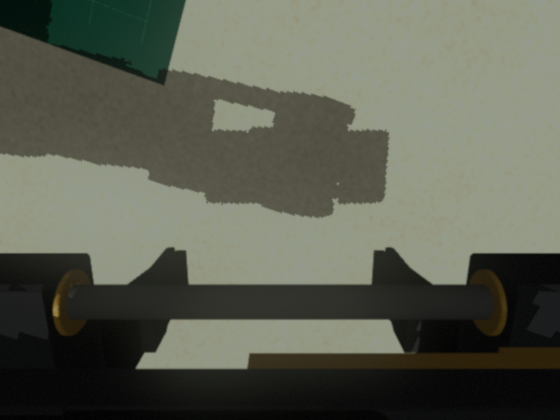

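The scene view has the stand at about (330,225), its head pointing right and back, and the rack at (218,247). In the top view the stand is at (218,205) with the head at (178,210), and the rack is at (344,250). Next I'll measure both from masks and depth.

```bash
python3 - <<'E'
from h import *
np.set_printoptions(precision=4,suppress=True)
z=np.load('pics/top0.npz');p,d=z['p'],z['d'];c=vision.get_calibration('top');W=cloud(c,d)
print('mat z',np.median(W[150:160,100:160,2]), 'rack top z',np.median(W[242:247,318:324,2]))
hsv=cv2.cvtColor(p,cv2.COLOR_RGB2HSV)
H=W[...,2]
# rack top
m=((H>0.036)&(H<0.047)).astype(np.uint8); m[:, :300]=0; m[:225]=0; m[275:]=0; m[:,390:]=0
cs=max(cv2.findContours(m,0,2)[0],key=cv2.contourArea); r=cv2.minAreaRect(cs); print('rackrect',r,cv2.contourArea(cs))
b=cv2.boxPoints(r); B=np.array([pt(c,u,v,.042) for u,v in b]); print(B, B.mean(0), [np.linalg.norm(B[i]-B[i-1]) for i in range(4)])
# clip tops
m2=(H>0.055)&(H<0.12)
m2[:, :300]=0; m2[:225]=0; m2[275:]=0; m2[:,390:]=0
n,l,st,ce=cv2.connectedComponentsWithStats(m2.astype(np.uint8))
for i in range(1,n): print('clip',st[i],ce[i],H[l==i].max(),W[l==i].mean(0))
# board
m3=((H>0.105)&(H<0.125)); m3[:, :150]=0; m3[:, 280:]=0; m3[:150]=0; m3[260:]=0
m3=m3.astype(np.uint8)
cs=max(cv2.findContours(m3,0,2)[0],key=cv2.contourArea); r=cv2.minAreaRect(cs); print('board',r,cv2.contourArea(cs))
b=cv2.boxPoints(r); B=np.array([pt(c,u,v,.112) for u,v in b]); print(B, B.mean(0), [np.linalg.norm(B[i]-B[i-1]) for i in range(4)])
# base plate
def crop(f,p,x0,y0,x1,y1,s): cv2.imwrite('pics/'+f,cv2.resize(cv2.cvtColor(p[y0:y1,x0:x1],cv2.COLOR_RGB2BGR),None,fx=s,fy=s,interpolation=cv2.INTER_CUBIC))
crop('t_stand.png',p,160,155,275,250,6); crop('t_rack.png',p,300,225,390,275,8)
z=np.load('pics/scene0.npz');p=z['p']; crop('s_stand.png',p,285,175,375,255,7); crop('s_rack.png',p,180,215,255,275,8)
E
```

```text
mat z 0.00016713409991122745 rack top z 0.04159256496254368
rackrect ((344.19696044921875, 250.21583557128906), (24.857542037963867, 66.67045593261719), 84.92039489746094) 1564.0
[[ 0.5015 -0.1496  0.042 ]
 [ 0.5155 -0.3002  0.042 ]
 [ 0.4597 -0.3042  0.042 ]
 [ 0.4457 -0.1544  0.042 ]] [ 0.4806 -0.2271  0.042 ] [np.float64(0.05597522967375922), np.float64(0.15128978971096188), np.float64(0.05592394907080047), np.float64(0.15044808218436326)]
clip [358 243   4   6  20] [359.65 245.5 ] 0.06679471526243949 [ 0.4913 -0.2582  0.0631]
clip [329 246   6   8  37] [332.027  249.2973] 0.08697934965875295 [ 0.483  -0.1946  0.0834]
board ((205.59405517578125, 195.5594024658203), (24.776426315307617, 14.726551055908203), 5.710593223571777) 85.0
[[0.5827 0.1037 0.112 ]
 [0.6141 0.1013 0.112 ]
 [0.6089 0.0485 0.112 ]
 [0.5776 0.0511 0.112 ]] [0.5958 0.0761 0.112 ] [np.float64(0.05281437878171321), np.float64(0.03148993319105344), np.float64(0.052987695809368664), np.float64(0.03144014898744708)]
```

View pics/t_stand.png

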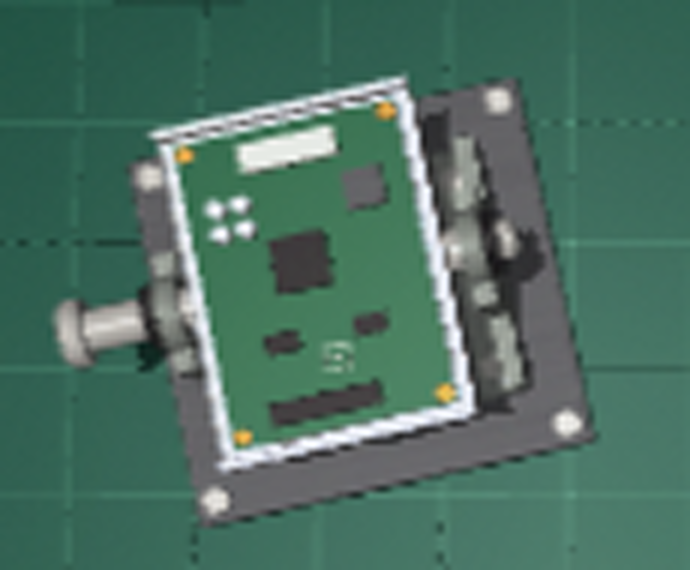

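View pics/s_stand.png

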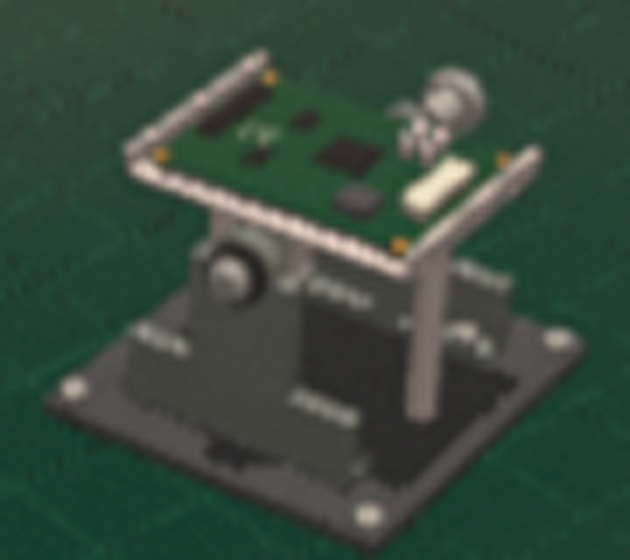

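View pics/t_rack.png

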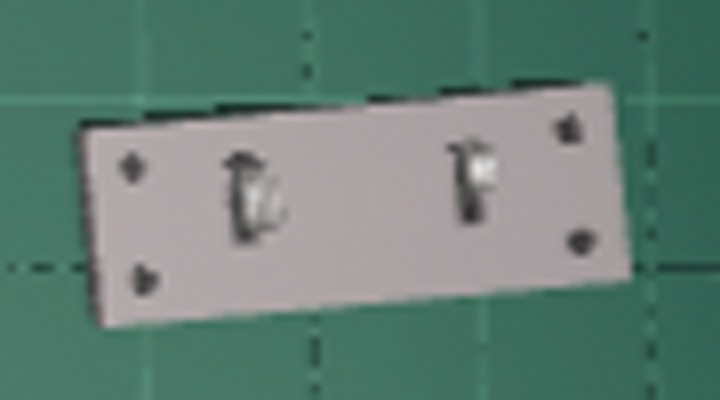

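View pics/s_rack.png

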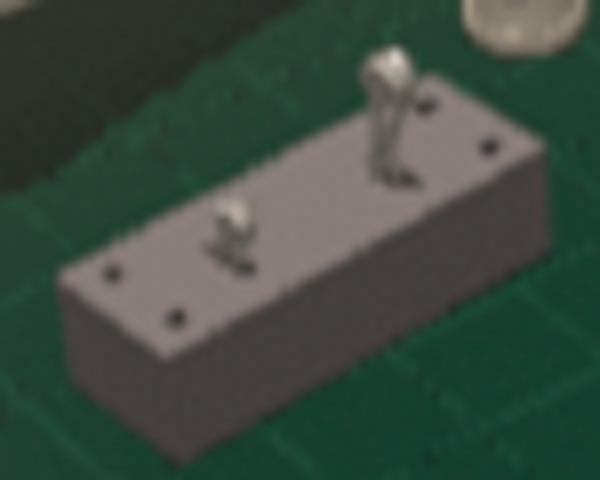

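The top crop shows the base-plate screws at crop pixels (149,176), (498,100), (567,424) and (215,502). The head is at the left, around (75,330). In the rack crops the larger clip is in the left (+y) slot, at crop pixel (258,200). Now I'll compute the poses.

```bash
python3 - <<'E'
from h import *
np.set_printoptions(precision=4,suppress=True)
c=vision.get_calibration('top')
def w(x,y,z,x0=160,y0=155,s=6): return pt(c,x0+(x+.5)/s-.5,y0+(y+.5)/s-.5,z)
S=np.array([w(*q,.010) for q in [(149,176),(498,100),(567,424),(215,502)]])
C=S.mean(0); ya=S[0]+S[3]-S[1]-S[2]; xa=S[0]+S[1]-S[2]-S[3]
print('stand c',C,'yaw',np.degrees(np.arctan2(-ya[0],ya[1])),np.degrees(np.arctan2(xa[1],xa[0])),np.linalg.norm(ya)/2,np.linalg.norm(xa)/2)
B=np.array([w(*q,.112) for q in [(185,156),(387,110),(446,393),(243,437)]]); ya=B[0]+B[3]-B[1]-B[2]
print('board',B.mean(0),np.degrees(np.arctan2(-ya[0],ya[1])))
K=np.array([w(*q,.008) for q in [(518,78),(597,435),(207,525)]]);
print('plate c',(K[0]+K[2])/2,np.linalg.norm(K[0]-K[1]),np.linalg.norm(K[2]-K[1]), K[0]-K[1],K[2]-K[1])
# head via depth
z=np.load('pics/top0.npz');W=cloud(c,z['d'])
for (u,v) in [(172,210),(170,208),(180,209),(173,212)]: print('head',W[v,u])
a=np.radians(12.6)
# scene view stand screws
z=np.load('pics/scene0.npz');cs=vision.get_calibration('scene')
def ws(x,y,zz): return pt(cs,285+(x+.5)/7-.5,175+(y+.5)/7-.5,zz)
q=np.array([ws(73,388,.010),ws(369,515,.010),ws(558,338,.010)]); print('scene screws',q,'c',(q[0]+q[2])/2); print(S)
# rack clip coil
for u,v in [(331,249),(332,249),(332,250),(333,250)]: print(np.load('pics/top0.npz')['d'][v,u],W[v,u])
E
```

```text
stand c [0.5871 0.064  0.01  ] yaw 12.610192678334542 12.661003882456823 0.14231611217808704 0.132774060426847
board [0.5861 0.0621 0.112 ] 12.758831736781813
plate c [0.5871 0.0617 0.008 ] 0.14664249001390547 0.15794261823730085 [0.1429 0.0329 0.    ] [-0.0361  0.1538  0.    ]
head [0.5662 0.1514 0.0963]
head [0.5708 0.1568 0.0933]
head [0.5688 0.1353 0.0919]
head [0.5618 0.1491 0.0964]
scene screws [[ 0.5354 -0.0209  0.01  ]
 [ 0.6651  0.0085  0.01  ]
 [ 0.6334  0.1474  0.01  ]] c [0.5844 0.0633 0.01  ]
[[ 0.6364  0.1481  0.01  ]
 [ 0.6673  0.009   0.01  ]
 [ 0.5379 -0.0199  0.01  ]
 [ 0.5067  0.1188  0.01  ]]
0.84810555 [ 0.4836 -0.1922  0.0856]
0.84970605 [ 0.4836 -0.1945  0.0839]
0.84748673 [ 0.4815 -0.1943  0.086 ]
0.8480542 [ 0.4815 -0.1965  0.0854]
```

```bash
python3 -m handwheel '[{"hand":1,"dx":2.7,"dy":3.8,"wz":-0.012},{"hand":1,"dx":2.7,"dy":3.8,"wz":-0.012},{"hand":1,"dx":2.7,"dy":3.8,"wz":-0.012},{"hand":1,"dx":2.7,"dy":3.8,"wz":-0.012},{"hand":0,"dx":2.7,"dy":3.8,"wz":-0.012},{"hand":0,"dx":2.7,"dy":3.8,"wz":-0.012},{"hand":0,"dx":2.7,"dy":3.8,"wz":-0.012},{"hand":0,"dx":2.7,"dy":3.8,"wz":-0.012},{"hand":0,"dx":2.7,"dy":3.8,"wz":-0.012},{"hand":0,"dx":2.7,"dy":3.8,"wz":-0.012}]'; python3 - <<'E'
from h import *
p,d,c=cap('wrist','w1.png'); np.savez('pics/w1.npz',p=p,d=d,**{k:np.array(v) for k,v in c.items()})
s=bot.read_state(); print(s['position'],s['tcp_rot'])
E
```

```text
[ 0.2070766  -0.58921744  0.22193105] [[ 9.43495556e-01  3.31385110e-01 -2.08705784e-04]
 [ 3.31385085e-01 -9.43494643e-01  1.33546191e-03]
 [ 2.45639404e-04 -1.32916436e-03 -9.99999086e-01]]invalid input
```

View pics/w1.png

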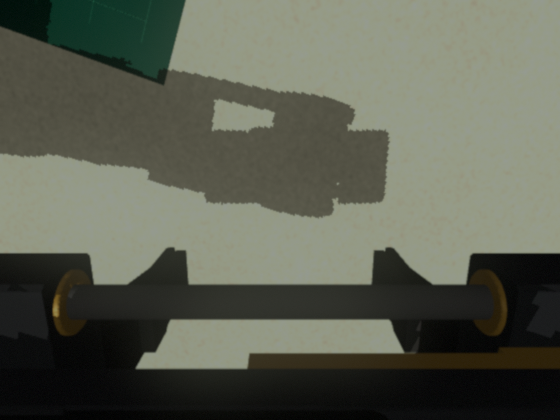

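That call was refused as invalid and the arm hasn't moved. I'll try again with every key present.

```bash
python3 -m handwheel '[{"hand":1,"dx":2.7,"dy":3.8,"dz":0,"wx":0,"wy":0,"wz":-0.012},{"hand":1,"dx":2.7,"dy":3.8,"dz":0,"wx":0,"wy":0,"wz":-0.012},{"hand":1,"dx":2.7,"dy":3.8,"dz":0,"wx":0,"wy":0,"wz":-0.012},{"hand":1,"dx":2.7,"dy":3.8,"dz":0,"wx":0,"wy":0,"wz":-0.012},{"hand":0,"dx":2.7,"dy":3.8,"dz":0,"wx":0,"wy":0,"wz":-0.012},{"hand":0,"dx":2.7,"dy":3.8,"dz":0,"wx":0,"wy":0,"wz":-0.012},{"hand":0,"dx":2.7,"dy":3.8,"dz":0,"wx":0,"wy":0,"wz":-0.012},{"hand":0,"dx":2.7,"dy":3.8,"dz":0,"wx":0,"wy":0,"wz":-0.012},{"hand":0,"dx":2.7,"dy":3.8,"dz":0,"wx":0,"wy":0,"wz":-0.012},{"hand":0,"dx":2.7,"dy":3.8,"dz":0,"wx":0,"wy":0,"wz":-0.012}]'; python3 - <<'E'
from h import *
p,d,c=cap('wrist','w2.png'); np.savez('pics/w2.npz',p=p,d=d,**{k:np.array(v) for k,v in c.items()})
s=bot.read_state(); print(s['position'],s['tcp_rot'],s['time_s'])
E
```

```text
time_s: 1.2
position: [0.478, -0.208, 0.2226]
tcp_rot: [[0.977, 0.215, 0.0], [0.215, -0.977, -0.0], [0.0, 0.0, -1.0]]
force: [0.1, -0.8, -0.3]
opening: 0.55
[ 0.48118326 -0.20187751  0.22268814] [[ 0.97568866  0.21913584  0.00333515]
 [ 0.21911928 -0.97568669  0.00471421]
 [ 0.00428712 -0.0038688  -0.99998333]] 1.25
```

View pics/w2.png

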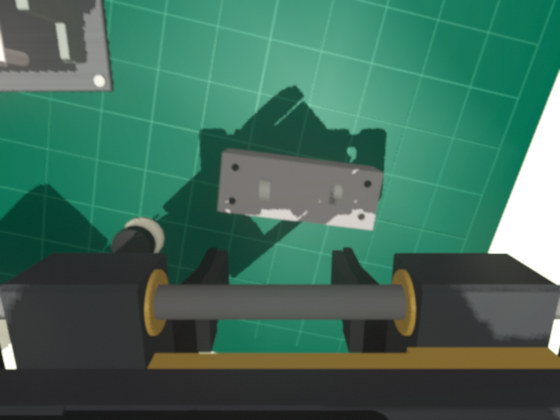

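```bash
python3 -m handwheel '[{"hand":-1,"dx":0.7,"dy":4.1,"dz":0,"wx":0,"wy":0,"wz":0},{"hand":-1,"dx":0.7,"dy":4.1,"dz":0,"wx":0,"wy":0,"wz":0},{"hand":-1,"dx":0.7,"dy":4.1,"dz":0,"wx":0,"wy":0,"wz":0},{"hand":-1,"dx":0.7,"dy":4.1,"dz":0,"wx":0,"wy":0,"wz":0},{"hand":-1,"dx":0.7,"dy":4.1,"dz":0,"wx":0,"wy":0,"wz":0},{"hand":-1,"dx":0.7,"dy":4.1,"dz":0,"wx":0,"wy":0,"wz":0},{"hand":-1,"dx":0.7,"dy":4.1,"dz":0,"wx":0,"wy":0,"wz":0},{"hand":-1,"dx":0.7,"dy":4.1,"dz":0,"wx":0,"wy":0,"wz":0},{"hand":-1,"dx":0.7,"dy":4.1,"dz":0,"wx":0,"wy":0,"wz":0},{"hand":-1,"dx":0.7,"dy":4.1,"dz":0,"wx":0,"wy":0,"wz":0}]'; python3 -m handwheel '[{"hand":-1,"dx":0,"dy":0,"dz":-3.5,"wx":0,"wy":0,"wz":0},{"hand":-1,"dx":0,"dy":0,"dz":-3.5,"wx":0,"wy":0,"wz":0},{"hand":-1,"dx":0,"dy":0,"dz":-3.5,"wx":0,"wy":0,"wz":0},{"hand":-1,"dx":0,"dy":0,"dz":-3.5,"wx":0,"wy":0,"wz":0},{"hand":-1,"dx":0,"dy":0,"dz":0,"wx":0,"wy":0,"wz":0}]'; python3 - <<'E'
from h import *
p,d,c=cap('wrist','w3.png'); np.savez('pics/w3.npz',p=p,d=d,**{k:np.array(v) for k,v in c.items()})
s=bot.read_state(); print(s['position'],s['tcp_rot'],s['time_s'])
cap('scene','s3.png')
E
```

```text
time_s: 2.25
position: [0.5472, 0.2018, 0.2225]
tcp_rot: [[0.976, 0.216, -0.0], [0.216, -0.976, -0.0], [-0.0, 0.0, -1.0]]
force: [1.5, -0.5, -0.3]
opening: 0.003
time_s: 2.75
position: [0.5432, 0.1995, 0.078]
tcp_rot: [[0.976, 0.216, -0.011], [0.216, -0.976, -0.002], [-0.011, -0.001, -1.0]]
force: [-1.1, 0.5, 0.8]
opening: 0.009
[0.54522187 0.19982021 0.08048406] [[ 9.76356434e-01  2.16082834e-01 -6.02675811e-03]
 [ 2.16080845e-01 -9.76374976e-01 -9.87073478e-04]
 [-6.09766544e-03 -3.38531445e-04 -9.99981352e-01]] 2.8
```

View pics/w3.png

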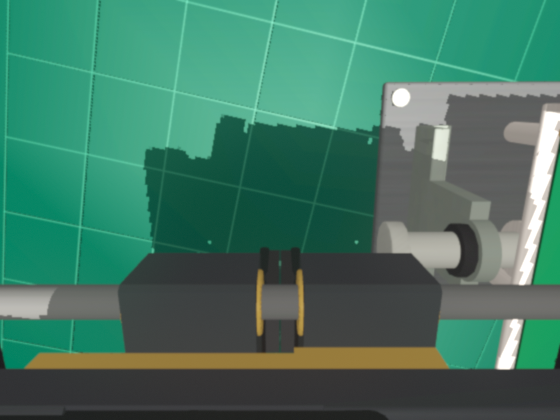

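View pics/s3.png

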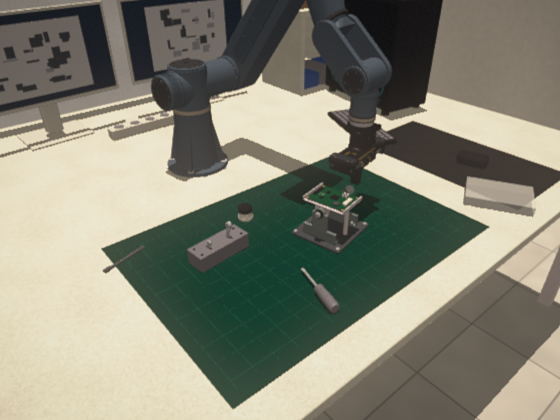

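```bash
python3 - <<'E'
from h import *
np.set_printoptions(precision=4,suppress=True)
z=np.load('pics/w3.npz');d=z['d'];c={k:z[k] for k in ['fx','fy','cx','cy','rvec','tvec']}
W=cloud(c,d);s=bot.read_state();L=(W-s['position'])@s['tcp_rot']
print(s['position'])
for u,v in [(180,256),(180,270),(180,330),(265,252),(295,252),(280,300),(350,260),(425,270),(390,228),(390,240),(400,250),(385,235),(430,250),(100,390)]:
    print(u,v,'world',W[v,u],'tool',L[v,u])
E
```

```text
[0.5471 0.2002 0.0824]
180 256 world [0.574  0.2308 0.1557] tool [ 0.0328 -0.0242 -0.0733]
180 270 world [0.5747 0.2287 0.1643] tool [ 0.0331 -0.0219 -0.0819]
180 330 world [0.5651 0.2253 0.1719] tool [ 0.0229 -0.0207 -0.0895]
265 252 world [0.5511 0.2076 0.0851] tool [ 0.0055 -0.0064 -0.0027]
295 252 world [0.5539 0.1945 0.0848] tool [ 0.0054  0.007  -0.0024]
280 300 world [0.5727 0.2055 0.165 ] tool [ 0.0261  0.0003 -0.0826]
350 260 world [0.5829 0.1908 0.1582] tool [ 0.0329  0.0169 -0.0759]
425 270 world [0.5862 0.1753 0.1635] tool [ 0.0327  0.0327 -0.0811]
390 228 world [0.5753 0.1584 0.0903] tool [ 0.0185  0.0468 -0.008 ]
390 240 world [0.5717 0.1589 0.0956] tool [ 0.0151  0.0456 -0.0133]
400 250 world [0.5691 0.1546 0.0981] tool [ 0.0117  0.0493 -0.0158]
385 235 world [0.5713 0.1589 0.0884] tool [ 0.0147  0.0455 -0.006 ]
430 250 world [0.5702 0.1399 0.0927] tool [ 0.0095  0.0638 -0.0104]
100 390 world [0.5617 0.2344 0.1877] tool [ 0.0216 -0.0303 -0.1053]
```

```bash
python3 -m handwheel '[{"hand":-1,"dx":0.9,"dy":0.2,"dz":-0.5,"wx":0,"wy":0,"wz":0},{"hand":-1,"dx":0.44,"dy":-1.95,"dz":0,"wx":0,"wy":0,"wz":0},{"hand":-1,"dx":0.33,"dy":-1.46,"dz":0,"wx":0,"wy":0,"wz":0},{"hand":-1,"dx":0.11,"dy":-0.49,"dz":0,"wx":0,"wy":0,"wz":0},{"hand":-1,"dx":0.11,"dy":-0.49,"dz":0,"wx":0,"wy":0,"wz":0},{"hand":-1,"dx":0.11,"dy":-0.49,"dz":0,"wx":0,"wy":0,"wz":0},{"hand":-1,"dx":0.11,"dy":-0.49,"dz":0,"wx":0,"wy":0,"wz":0}]'; python3 - <<'E'
from h import *
p,d,c=cap('wrist','w4.png'); np.savez('pics/w4.npz',p=p,d=d,**{k:np.array(v) for k,v in c.items()})
s=bot.read_state(); print(s['position'],s['force'],s['time_s'])
E
```

```text
time_s: 3.55
position: [0.5685, 0.149, 0.0779]
tcp_rot: [[0.976, 0.216, 0.001], [0.216, -0.976, 0.001], [0.001, -0.001, -1.0]]
force: [-0.2, 4.6, 1.3]
opening: 0.001
[0.56851212 0.14813365 0.07778693] [0.09614375 2.9936889  0.44816587] 3.6
```

View pics/w4.png

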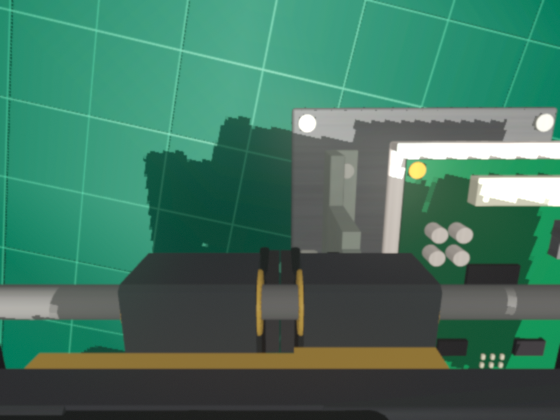

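```bash
python3 -m handwheel '[{"hand":-1,"dx":0.07,"dy":-0.29,"dz":0,"wx":0,"wy":0,"wz":0},{"hand":-1,"dx":0.04,"dy":-0.2,"dz":0,"wx":0,"wy":0,"wz":0},{"hand":-1,"dx":0,"dy":0,"dz":0,"wx":0,"wy":0,"wz":0}]'; python3 -m handwheel '[{"hand":-1,"dx":0.04,"dy":-0.15,"dz":0,"wx":0,"wy":0,"wz":0},{"hand":-1,"dx":0,"dy":0,"dz":0,"wx":0,"wy":0,"wz":0}]';
```

```text
time_s: 3.9
position: [0.569, 0.1448, 0.0775]
tcp_rot: [[0.977, 0.215, -0.001], [0.215, -0.977, 0.002], [-0.0, -0.002, -1.0]]
force: [0.2, 7.0, 2.7]
opening: 0.008
time_s: 4.1
position: [0.569, 0.1448, 0.0776]
tcp_rot: [[0.977, 0.215, -0.001], [0.215, -0.977, 0.004], [-0.0, -0.004, -1.0]]
force: [-0.6, 10.9, 2.6]
opening: 0.002
```

```bash
python3 -m handwheel '[{"hand":-1,"dx":0.02,"dy":-0.1,"dz":0,"wx":0,"wy":0,"wz":0},{"hand":-1,"dx":0,"dy":0,"dz":0,"wx":0,"wy":0,"wz":0},{"hand":-1,"dx":-0.44,"dy":1.95,"dz":0,"wx":0,"wy":0,"wz":0},{"hand":-1,"dx":-0.44,"dy":1.95,"dz":0,"wx":0,"wy":0,"wz":0},{"hand":-1,"dx":0,"dy":0,"dz":4,"wx":0,"wy":0,"wz":0},{"hand":-1,"dx":0,"dy":0,"dz":4.5,"wx":0,"wy":0,"wz":0},{"hand":-1,"dx":0,"dy":0,"dz":4,"wx":0,"wy":0,"wz":0}]'; python3 -m handwheel '[{"hand":-0.3,"dx":-0.05,"dy":-4.2,"dz":0,"wx":0,"wy":0,"wz":0},{"hand":-0.3,"dx":0,"dy":-4.2,"dz":0,"wx":0,"wy":0,"wz":0},{"hand":-0.3,"dx":0,"dy":-4.2,"dz":0,"wx":0,"wy":0,"wz":0},{"hand":-0.3,"dx":0,"dy":-4.2,"dz":0,"wx":0,"wy":0,"wz":0},{"hand":-0.3,"dx":0,"dy":-4.2,"dz":0,"wx":0,"wy":0,"wz":0},{"hand":-0.3,"dx":-0.5,"dy":0,"dz":-3.8,"wx":0,"wy":0,"wz":0},{"hand":-0.3,"dx":0,"dy":0,"dz":0,"wx":0,"wy":0,"wz":0},{"hand":-0.3,"dx":0,"dy":0,"dz":0,"wx":0,"wy":0,"wz":0}]'; python3 - <<'E'
from h import *
p,d,c=cap('wrist','w5.png'); np.savez('pics/w5.npz',p=p,d=d,**{k:np.array(v) for k,v in c.items()})
s=bot.read_state(); print(s['position'],s['force'],s['time_s'])
p,d,c=cap('top','t5.png'); np.savez('pics/t5.npz',p=p,d=d)
E
```

```text
time_s: 4.8
position: [0.5606, 0.1793, 0.2034]
tcp_rot: [[0.976, 0.217, -0.002], [0.217, -0.976, -0.002], [-0.002, 0.002, -1.0]]
force: [0.6, -0.6, 0.1]
opening: 0.003
time_s: 5.6
position: [0.5544, -0.0298, 0.1638]
tcp_rot: [[0.976, 0.216, -0.004], [0.216, -0.976, 0.0], [-0.004, -0.001, -1.0]]
force: [0.4, 0.1, -0.0]
opening: 0.348
[ 0.55555663 -0.02954001  0.16481429] [ 0.06583999 -0.13818141 -0.40310085] 5.65
```

View pics/w5.png

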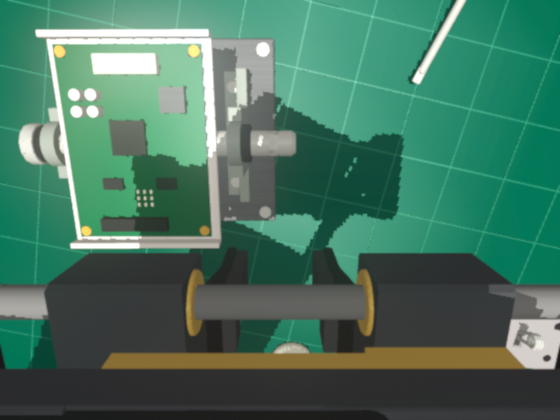

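The wrist view shows the pin home, with its bare end at about (250–297, 143). I'll enlarge that area to look for the hole.

```bash
python3 - <<'E'
from h import *
z=np.load('pics/w5.npz');p=z['p'];c={k:z[k] for k in ['fx','fy','cx','cy','rvec','tvec']}
q=cv2.cvtColor(p[115:175,225:305],cv2.COLOR_RGB2BGR); q=cv2.resize(q,None,fx=9,fy=9,interpolation=cv2.INTER_CUBIC); q=cv2.convertScaleAbs(q,alpha=1.5)
cv2.imwrite('pics/w5c.png',q)
yaw=np.radians(12.65);x=np.array([np.cos(yaw),np.sin(yaw),0]);y=np.array([-np.sin(yaw),np.cos(yaw),0]);C=np.array([.5865,.063,0])
for l,P in dict(hole=C-.08*y+[0,0,.085],crown=C-.08*y+[0,0,.093],end=C-.094*y+[0,0,.085],bush=C-.066*y+[0,0,.085]).items(): print(l,P,proj(c,P),(proj(c,P)-[225,115])*9)
E
```

```text
hole [ 0.60401958 -0.01505808  0.085     ] [[273.55553993 140.44175746]] [[436.99985936 228.97581718]]
crown [ 0.60401958 -0.01505808  0.093     ] [[273.33459175 141.48489566]] [[435.01132577 238.36406092]]
end [ 0.60708551 -0.02871825  0.085     ] [[295.48321938 140.37152836]] [[634.34897444 228.3437552 ]]
bush [ 0.60095366 -0.00139792  0.085     ] [[251.63406833 140.51196669]] [[239.70661495 229.60770022]]
```

View pics/w5c.png

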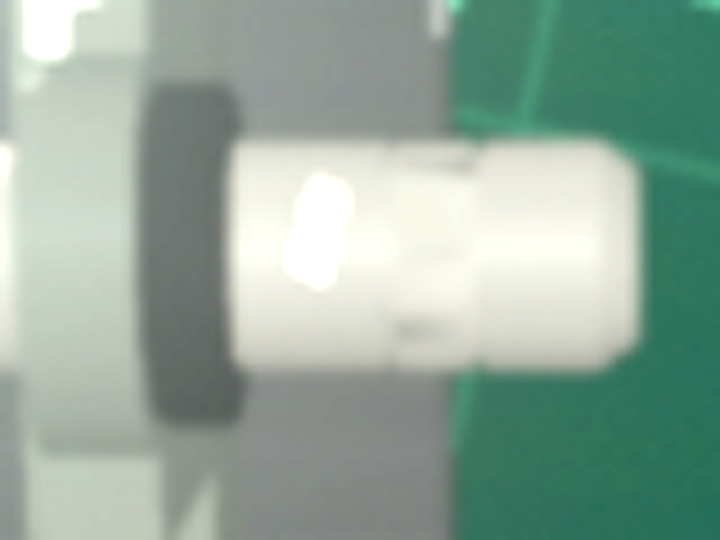

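Hole details show at crop columns 395–480, but they're ambiguous at this distance, so I'll go closer.

```bash
python3 -m handwheel '[{"hand":-0.8,"dx":0,"dy":0,"dz":0,"wx":0,"wy":0,"wz":0},{"hand":-0.8,"dx":0,"dy":0,"dz":-3,"wx":0,"wy":0,"wz":0},{"hand":-0.8,"dx":0,"dy":0,"dz":-3,"wx":0,"wy":0,"wz":0},{"hand":-0.8,"dx":0,"dy":0,"dz":-1.5,"wx":0,"wy":0,"wz":0},{"hand":-0.8,"dx":0,"dy":0,"dz":0,"wx":0,"wy":0,"wz":0}]'; python3 - <<'E'
from h import *
p,d,c=cap('wrist','w6.png'); np.savez('pics/w6.npz',p=p,d=d,**{k:np.array(v) for k,v in c.items()})
s=bot.read_state(); print(s['position'],s['force'],s['time_s'])
yaw=np.radians(12.65);y=np.array([-np.sin(yaw),np.cos(yaw),0]);C=np.array([.5865,.063,0])
P=C-.08*y+[0,0,.093];u,v=proj(c,P)[0];print(u,v);u0,v0=int(u)-45,int(v)-35
q=cv2.cvtColor(p[v0:v0+70,u0:u0+90],cv2.COLOR_RGB2BGR).astype(float); q=np.clip((q-90)*255/165,0,255).astype(np.uint8)
cv2.imwrite('pics/w6c.png',cv2.resize(q,None,fx=8,fy=8,interpolation=cv2.INTER_CUBIC)); print(u0,v0)
E
```

```text
time_s: 6.2
position: [0.5547, -0.0288, 0.0883]
tcp_rot: [[0.976, 0.218, -0.003], [0.218, -0.976, 0.001], [-0.003, -0.001, -1.0]]
force: [-0.6, 0.1, -0.1]
opening: 0.104
[ 0.55566197 -0.02909351  0.08951401] [0.4531848  0.46335519 0.66339817] 6.25
272.67314403700925 157.56705190564955
227 122
```

View pics/w6c.png

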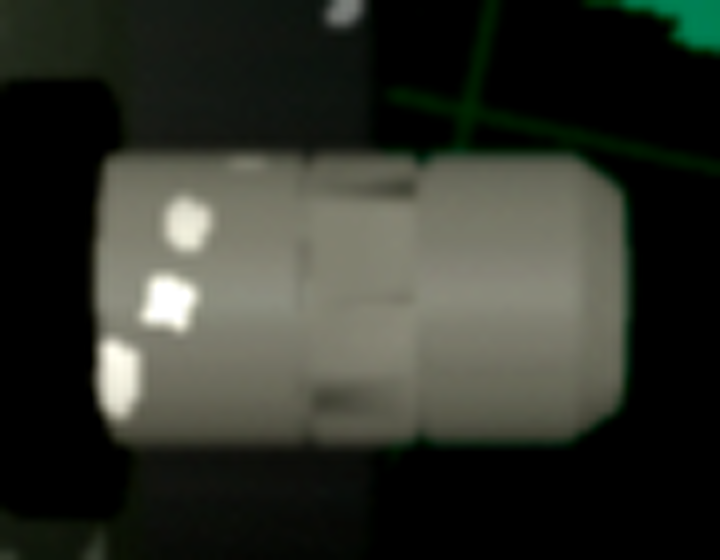

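```bash
python3 - <<'E'
from h import *
np.set_printoptions(precision=1,suppress=True,linewidth=200)
z=np.load('pics/w6.npz');d=z['d'];p=z['p'];c={k:z[k] for k in ['fx','fy','cx','cy','rvec','tvec']}
W=cloud(c,d)
print((W[138:180,258:290:2,2]*1000)); print(p[138:180,255:290:2].sum(-1)//3)
E
```

```text
[[251.2   9.9   8.4   9.3   8.4   8.5   9.    8.3   8.4   1.1   2.9   1.2   2.    2.4   1.3   2.5]
 [  9.7   8.4   9.4   8.4   9.2   7.6   8.2   8.4   8.7   1.6   1.1   1.4   1.    2.2   1.3   1. ]
 [  9.7  10.1   8.    9.5   8.8   8.3   8.9   8.4   7.8   1.2   1.6   2.2   2.    0.8   1.5   0.9]
 [ 86.1  86.3  87.4  87.5  86.6  86.8  85.7  85.9  86.6  86.   86.6  86.2  87.3  86.7  86.2  87.3]
 [ 88.3  87.2  88.4  87.3  89.2  87.9  88.6  88.   87.9  87.8  89.   88.1  89.   87.4  88.9  88.8]
 [ 89.   88.8  89.8  90.2  88.1  88.8  89.2  89.6  89.2  90.3  89.3  89.   89.1  89.3  88.9  88.7]
 [ 89.5  89.3  90.   90.   89.9  89.7  90.1  90.1  90.5  89.8  90.4  89.6  89.4  89.   89.3  89.6]
 [ 90.9  89.7  89.5  91.   91.6  90.1  91.   90.4  89.1  90.1  90.8  90.8  90.6  90.3  90.8  91.3]
 [ 90.7  91.9  91.3  90.3  90.2  91.1  90.8  90.1 251.2  90.2  90.4  91.4  90.1  90.1  92.1  89.9]
 [ 91.2  92.7  91.5  91.3  91.   92.1  89.7  90.   89.7  91.7  90.6  91.8  92.3  90.9  91.3  92.7]
 [ 92.6  92.   91.8  90.8 251.2  91.2  90.4  89.1  88.3  91.3  90.9  92.3  92.2  92.3  91.5  90.5]
 [ 91.8  92
[... 5509 characters left out ...]
154 153 153 153 153 153]
 [152 153 152 152 150 145 133 135 141 146 150 154 150 151 151 151 151 151]
 [150 150 149 150 149 143 130 133 139 143 147 151 148 149 148 149 148 149]
 [146 146 147 147 146 141 136 138 140 142 145 148 144 146 145 145 146 145]
 [143 143 144 143 142 138 142 143 144 145 145 146 139 142 142 142 141 141]
 [139 139 139 139 138 132 141 142 143 143 142 142 130 136 136 136 136 135]
 [131 130 130 131 130 122 133 134 136 134 133 132 112 125 126 127 126 126]
 [116 117 116 116 116 108 117 119 119 117 114 110  89 104 105 105 105 105]
 [102 102 102 101 101  99 102 101 101  99  90  83  73  77  78  77  77  77]
 [ 98  98  98  97  98  97  97  97  97  92  82  70  67  67  66  66  65  65]]
```

Depth shows the mouth clearly: it dips at rows 146–158, columns 268–276, on the stand's +x side of the crown. A cylinder fit will give the angle.

```bash
python3 - <<'E'
from h import *
from scipy.optimize import least_squares
np.set_printoptions(precision=2,suppress=True,linewidth=200)
z=np.load('pics/w6.npz');d=z['d'];c={k:z[k] for k in ['fx','fy','cx','cy','rvec','tvec']}
W=cloud(c,d)
yaw=np.radians(12.65);x=np.array([np.cos(yaw),np.sin(yaw),0]);y=np.array([-np.sin(yaw),np.cos(yaw),0]);C=np.array([.5865,.063,0])
S=np.stack([(W-C)@x,(W-C)@y,W[...,2]],-1)*1000
R=S[140:178,243:298].reshape(-1,3); ok=(R[:,2]>86)&(R[:,2]<100)
solid=ok&((R[:,1]>-75.5)|(R[:,1]<-84.5))&(R[:,1]>-91)
A=R[solid]
f=lambda q: np.hypot(A[:,0]-q[0]-q[2]*(A[:,1]+80),A[:,2]-q[1])-8
r=least_squares(f,[0,85,0],loss='soft_l1'); print('axis x,z,slope',r.x,r.cost)
ax,az=r.x[:2]
B=S[140:178,258:290].reshape(-1,3); B=B[(B[:,2]>70)&(B[:,2]<100)]
rr=np.hypot(B[:,0]-ax,B[:,2]-az); in_=rr<6.6
I=B[in_]; print(in_.sum(),'hole y',I[:,1].min(),I[:,1].max(),I[:,1].mean())
th=np.degrees(np.arctan2(I[:,0]-ax,I[:,2]-az)); print('theta range',np.percentile(th,[0,10,50,90,100]))
# deep wall line: points with r<5 ; low wall slope in x-z for central columns
J=I[(abs(I[:,1]-I[:,1].mean())<1)]; q=np.polyfit(J[:,2]-az,J[:,0]-ax,1); print('wall dx/dz',q,'angle',np.degrees(np.arctan(q[0])));print(np.c_[J[:,0]-ax,J[:,1],J[:,2]-az][:40])
Rm,t=RT(c);o=-Rm.T@t; print('cam stand',(o-C)@x*1000,(o-C)@y*1000,o[2]*1000)
E
```

```text
axis x,z,slope [-1.59 85.96  0.  ] 134.22069971106487
116 hole y -86.50591150244948 -76.29055953370256 -79.78693532646216
theta range [-179.21   32.94   73.32  162.69  176.09]
wall dx/dz [0.47 2.93] angle 25.10487081165731
[[  5.21 -79.66   3.18]
 [  5.23 -80.09   3.39]
 [  5.13 -80.51   2.35]
 [  4.78 -78.79   3.05]
 [  4.65 -79.19   1.82]
 [  4.81 -79.66   3.38]
 [  4.83 -80.09   3.62]
 [  4.8  -80.52   3.28]
 [  4.2  -79.18   1.58]
 [  4.28 -79.64   2.41]
 [  4.29 -80.07   2.55]
 [  4.18 -80.49   1.48]
 [  3.79 -79.18   1.82]
 [  3.58 -79.58  -0.16]
 [  3.69 -80.04   0.94]
 [  3.66 -80.47   0.58]
 [  3.16 -79.13  -0.03]
 [  3.06 -79.56  -0.87]
 [  3.09 -80.    -0.59]
 [  3.23 -80.47   0.7 ]
 [  2.53 -79.09  -1.7 ]
 [  2.57 -79.54  -1.36]
 [  2.7  -80.01  -0.21]
 [  2.82 -80.47   0.89]
 [  2.18 -79.11  -0.89]
 [  2.   -79.51  -2.46]
 [  2.04 -79.97  -2.1 ]
 [  2.25 -80.45  -0.29]
 [  1.5  -79.05  -2.91]
 [  1.5  -79.5   -2.93]
 [  1.49 -79.95  -3.02]
 [  1.49 -80.4   -3.04]
 [  0.87 -79.01  -4.44]
 [  1.05 -79.5   -2.98]
 [  0.97 -79.93  -3.66]
 [  0.92 -80.38  -4.01]
 [  0.35 -78.99  -5.07]
 [  0.41 -79.46  -4.52]
 [  0.39 -79.91  -4.67]
 [  0.36 -80.36  -4.91]]
cam stand 19.58953728339903 -83.2424850002771 251.1979686326216
```

The hole tilts about 25° towards the stand's +x, at y ≈ -79.8 mm, and the pin is home. Next, a look at the rack.

```bash
python3 -m handwheel '[{"hand":-0.8,"dx":0,"dy":0,"dz":4,"wx":0,"wy":0,"wz":0},{"hand":-0.3,"dx":0,"dy":0,"dz":4,"wx":0,"wy":0,"wz":0},{"hand":-0.3,"dx":-2.4,"dy":-3.4,"dz":0,"wx":0,"wy":0,"wz":-0.025},{"hand":-0.3,"dx":-2.4,"dy":-3.4,"dz":0,"wx":0,"wy":0,"wz":-0.025},{"hand":-0.3,"dx":-2.4,"dy":-3.4,"dz":0,"wx":0,"wy":0,"wz":-0.025},{"hand":-0.3,"dx":-2.4,"dy":-3.4,"dz":0,"wx":0,"wy":0,"wz":-0.025},{"hand":-0.3,"dx":-2.4,"dy":-3.4,"dz":0,"wx":0,"wy":0,"wz":-0.025},{"hand":-0.3,"dx":0,"dy":0,"dz":-4,"wx":0,"wy":0,"wz":0},{"hand":-0.3,"dx":0,"dy":0,"dz":-3,"wx":0,"wy":0,"wz":0},{"hand":-0.3,"dx":0,"dy":0,"dz":0,"wx":0,"wy":0,"wz":0}]'; python3 - <<'E'
from h import *
p,d,c=cap('wrist','w7.png'); np.savez('pics/w7.npz',p=p,d=d,**{k:np.array(v) for k,v in c.items()})
s=bot.read_state(); print(s['position'],s['force'],s['time_s'],np.degrees(np.arctan2(s['tcp_rot'][1,0],s['tcp_rot'][0,0])))
q=cv2.cvtColor(p,cv2.COLOR_RGB2BGR)[80:260,180:420]; cv2.imwrite('pics/w7c.png',cv2.resize(q,None,fx=3.3,fy=3.3,interpolation=cv2.INTER_CUBIC))
E
```

```text
time_s: 7.25
position: [0.4344, -0.1992, 0.0984]
tcp_rot: [[0.996, 0.092, -0.003], [0.092, -0.996, 0.003], [-0.003, -0.003, -1.0]]
force: [-0.2, -0.3, -0.6]
opening: 0.351
[ 0.43552279 -0.19963165  0.09979251] [-0.73289211 -0.76934152  0.20327885] 7.3 5.321687094127997
```

View pics/w7.png

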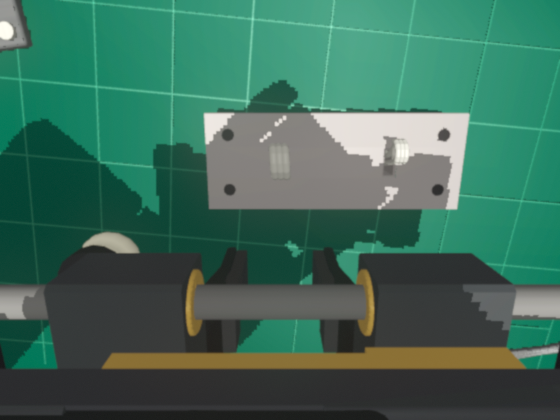

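View pics/w7c.png

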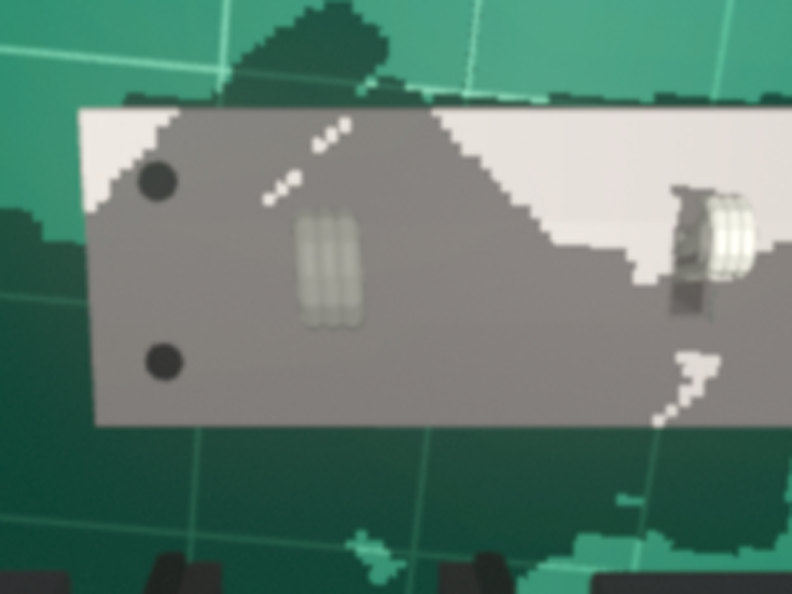

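The larger clip's coil is at pixel (280,161), and the small one is at (399,152). I'll locate the coil from depth and from the ray.

```bash
python3 - <<'E'
from h import *
np.set_printoptions(precision=4,suppress=True)
z=np.load('pics/w7.npz');d=z['d'];c={k:z[k] for k in ['fx','fy','cx','cy','rvec','tvec']}
W=cloud(c,d)
m=np.zeros(d.shape,bool); m[138:185,262:296]=1; m&=(W[...,2]>.066)&(W[...,2]<.1)
P=W[m]; print(m.sum(),P.mean(0),P[:,2].max())
vv,uu=np.where(m); print(uu.min(),uu.max(),vv.min(),vv.max())
s=bot.read_state();T=s['position'];Rt=s['tcp_rot']; L=(P-T)@Rt*1000
print('tool x range',np.percentile(L[:,0],[1,50,99]),'y',np.percentile(L[:,1],[1,50,99]),'z',np.percentile(L[:,2],[1,50,99]), T)
f=lambda q: np.hypot(L[:,0]-q[0],L[:,2]-q[1])-9
from scipy.optimize import least_squares
r=least_squares(f,[48,22],loss='soft_l1');print('coil centre tool x,z',r.x)
cc=np.array([r.x[0],np.median(L[:,1]),r.x[1]]); print('world',T+Rt@cc/1000)
# lower things: legs below coil
m2=np.zeros(d.shape,bool); m2[138:200,255:305]=1; m2&=(W[...,2]>.047)&(W[...,2]<.066); print('legs',m2.sum(), ((W[m2]-T)@Rt*1000)[:20])
# rack top outline holes centre
m3=((W[...,2]>.037)&(W[...,2]<.048)).astype(np.uint8); m3[:100]=0;m3[225:]=0;m3[:,:190]=0;m3[:,480:]=0
r3=cv2.minAreaRect(np.vstack([k for k in cv2.findContours(m3,0,2)[0] if cv2.contourArea(k)>200])); b=cv2.boxPoints(r3);B=np.array([pt(c,u,v,.042) for u,v in b]);print(B,B.mean(0),[np.linalg.norm(B[i]-B[i-1]) for i in range(4)])
E
```

```text
719 [ 0.4815 -0.1951  0.0851] 0.08938729254401831
269 290 143 179
tool x range [36.9161 46.5432 54.0374] y [-5.0487 -0.3189  4.5135] z [11.5894 14.0466 21.1653] [ 0.4355 -0.1996  0.0998]
coil centre tool x,z [45.0879 21.7729]
world [ 0.4804 -0.1951  0.078 ]
legs 0 []
[[ 0.4991 -0.1504  0.042 ]
 [ 0.5128 -0.2996  0.042 ]
 [ 0.458  -0.3122  0.042 ]
 [ 0.4432 -0.1525  0.042 ]] [ 0.4783 -0.2287  0.042 ] [np.float64(0.0559563730199203), np.float64(0.14990770037478515), np.float64(0.056236975616153366), np.float64(0.16041166769388274)]
```

```bash
python3 -m handwheel '[{"hand":-0.3,"dx":2.3,"dy":0.2,"dz":0,"wx":0,"wy":0,"wz":0},{"hand":-0.3,"dx":2.2,"dy":0.2,"dz":0,"wx":0,"wy":0,"wz":0},{"hand":-0.3,"dx":0,"dy":0,"dz":-2,"wx":0,"wy":0,"wz":0},{"hand":-0.3,"dx":0,"dy":0,"dz":-2,"wx":0,"wy":0,"wz":0},{"hand":-0.3,"dx":0,"dy":0,"dz":0,"wx":0,"wy":0,"wz":0},{"hand":-0.3,"dx":0,"dy":0,"dz":0,"wx":0,"wy":0,"wz":0}]';  python3 - <<'E'
from h import *
p,d,c=cap('wrist','w8.png'); np.savez('pics/w8.npz',p=p,d=d,**{k:np.array(v) for k,v in c.items()})
s=bot.read_state(); print(s['position'],s['force'],s['time_s'])
E
```

```text
time_s: 7.9
position: [0.4818, -0.1959, 0.0613]
tcp_rot: [[0.996, 0.094, 0.002], [0.094, -0.996, -0.001], [0.002, 0.002, -1.0]]
force: [-0.6, -0.7, 0.4]
opening: 0.347
[ 0.48194406 -0.19615345  0.06140596] [ 0.95432804 -0.35192247  0.16031412] 7.95
```

View pics/w8.png

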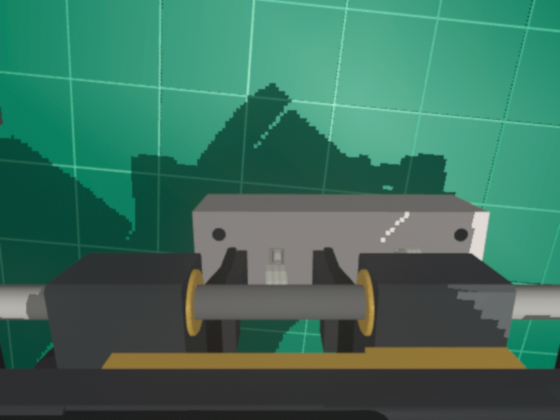

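```bash
python3 -m handwheel '[{"hand":-1,"dx":0,"dy":0.05,"dz":0,"wx":0,"wy":0,"wz":0},{"hand":-1,"dx":0,"dy":0,"dz":0,"wx":0,"wy":0,"wz":0},{"hand":-1,"dx":0,"dy":0,"dz":0,"wx":0,"wy":0,"wz":0},{"hand":-1,"dx":0,"dy":0,"dz":0,"wx":0,"wy":0,"wz":0}]'; python3 -m handwheel '[{"hand":-1,"dx":0,"dy":0,"dz":1,"wx":0,"wy":0,"wz":0},{"hand":-1,"dx":0,"dy":0,"dz":2,"wx":0,"wy":0,"wz":0},{"hand":-1,"dx":0,"dy":0,"dz":3,"wx":0,"wy":0,"wz":0},{"hand":-1,"dx":0,"dy":0,"dz":4,"wx":0,"wy":0,"wz":0},{"hand":-1,"dx":0,"dy":0,"dz":0,"wx":0,"wy":0,"wz":0},{"hand":-1,"dx":0,"dy":0,"dz":0,"wx":0,"wy":0,"wz":0}]'; python3 - <<'E'
from h import *
for n in ['wrist','scene','top']:
    p,d,c=cap(n,n+'9.png'); np.savez('pics/%s9.npz'%n,p=p,d=d,**{k:np.array(v) for k,v in c.items()})
s=bot.read_state(); print(s['position'],s['force'],s['time_s'])
p=cv2.imread('pics/scene9.png'); c=vision.get_calibration('scene'); u,v=proj(c,s['position'])[0].astype(int); print(u,v)
cv2.imwrite('pics/s9c.png',cv2.resize(p[v-45:v+60,u-60:u+60],None,fx=5.5,fy=5.5,interpolation=cv2.INTER_CUBIC))
E
```

```text
time_s: 8.35
position: [0.4809, -0.1955, 0.0599]
tcp_rot: [[0.996, 0.093, 0.001], [0.093, -0.996, -0.001], [0.001, 0.001, -1.0]]
force: [-0.6, 0.2, 2.0]
opening: 0.123
time_s: 8.95
position: [0.4809, -0.1955, 0.1608]
tcp_rot: [[0.996, 0.093, 0.002], [0.093, -0.996, -0.001], [0.002, 0.002, -1.0]]
force: [-1.0, 1.0, 0.3]
opening: 0.121
[ 0.47960227 -0.19459686  0.15848053] [-1.1686733   0.52969913 -0.80141798] 9.1
225 196
```

View pics/wrist9.png

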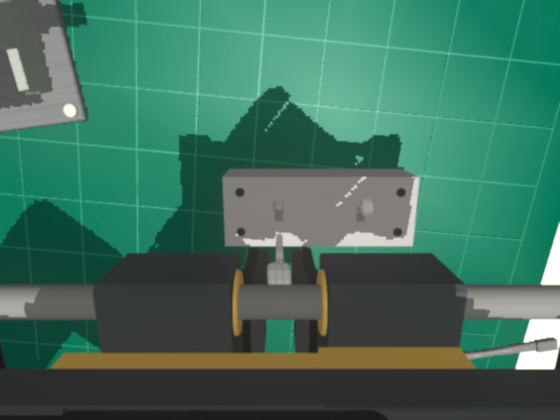

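View pics/s9c.png

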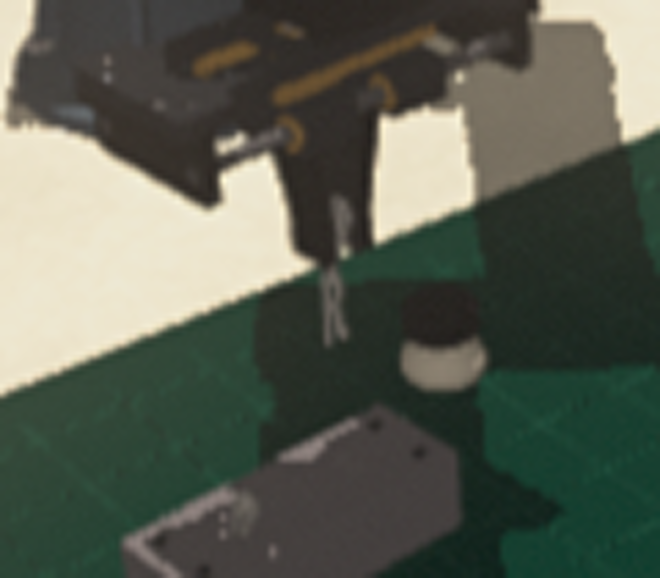

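The clip is gripped and out of its slot, and the scene crop shows both legs below the fingers. I'll get the legs in the tool frame from wrist and scene depth.

```bash
python3 - <<'E'
from h import *
np.set_printoptions(precision=1,suppress=True,linewidth=160)
s=bot.read_state();T=s['position'];Rt=s['tcp_rot'];print(T)
for n in ['wrist','scene']:
    z=np.load('pics/%s9.npz'%n);d=z['d'];c={k:z[k] for k in ['fx','fy','cx','cy','rvec','tvec']}
    L=(cloud(c,d)-T)@Rt*1000
    m=(abs(L[...,0])<25)&(abs(L[...,1])<9)&(L[...,2]>2)&(L[...,2]<70)
    vv,uu=np.where(m); o=np.argsort(L[m][:,2]); print(n,m.sum()); print(np.c_[uu,vv,L[m]][o][::max(1,m.sum()//45)])
E
```

```text
[ 0.5 -0.2  0.2]
wrist 186
[[280.  259.    0.5   1.7   7.4]
 [276.  260.   -0.5  -0.3   8.5]
 [278.  258.    0.4   0.7   8.9]
 [277.  258.    0.2   0.2   9.4]
 [277.  257.    0.6   0.2   9.8]
 [281.  255.    1.5   2.2  10.2]
 [281.  257.    0.3   2.2  10.4]
 [277.  256.    0.8   0.2  10.6]
 [283.  259.   -1.    3.2  10.9]
 [279.  256.    0.5   1.2  11.2]
 [282.  256.    0.4   2.7  11.5]
 [277.  254.    1.4   0.2  11.8]
 [276.  256.    0.2  -0.4  12.1]
 [281.  254.    1.2   2.2  12.4]
 [279.  252.    2.2   1.2  12.5]
 [280.  252.    2.    1.7  13. ]
 [276.  253.    1.4  -0.4  13.3]
 [280.  250.    2.7   1.7  14. ]
 [282.  250.    2.6   2.7  14.3]
 [280.  249.    2.9   1.7  15.1]
 [280.  248.    3.1   1.7  15.9]
 [277.  249.    2.4   0.1  16.2]
 [281.  248.    2.7   2.2  16.8]
 [279.  247.    3.2   1.2  17.2]
 [277.  247.    2.6   0.1  18.7]
 [276.  246.   -0.5  -0.5  28.7]
 [281.  245.   -0.1   2.3  29.2]
 [279.  244.    0.3   1.2  29.7]
 [277.  243.    0.7   0.1  30.2]
 [280.  244.   -0.1   1.8  30.7]
 [277.  244.   -0.4   0.1  31.7]
 [278.  242.    0.7   0.6  32. ]
 [276.  244.   -0
[... 1240 characters left out ...]
 27.3]
 [226.  207.   -1.2   1.5  30.4]
 [224.  206.   -8.7   1.7  30.8]
 [225.  207.   -3.7   2.7  31. ]
 [225.  208.   -1.7   4.4  32.2]
 [226.  208.   -1.1   1.8  33.1]
 [226.  209.    0.9   3.6  34.3]
 [224.  207.   -9.7   1.2  34.3]
 [224.  208.   -6.9   3.5  34.9]
 [226.  210.    1.2   4.   36.8]
 [226.  211.    2.9   5.5  38.3]
 [227.  210.    0.6   0.6  38.7]
 [224.  209.   -9.2   2.1  39.5]
 [227.  211.    0.5   0.7  41.6]
 [224.  211.   -5.1   5.7  41.8]
 [224.  210.  -10.6   1.3  43.4]
 [226.  212.   -0.5   3.3  43.8]
 [227.  212.    1.2   1.6  43.8]
 [224.  212.   -7.2   4.4  46.4]
 [224.  213.   -7.    4.8  49. ]
 [225.  213.   -8.3   0.8  51.5]
 [224.  214.   -8.4   4.   53. ]]
```

The straight leg is on the tool's -x side, with its tip about 54 mm beyond the TCP, and the bent leg hides it from the wrist camera. I'll hold the clip square-on and nearer to the scene camera to measure its lean.

```bash
python3 -m handwheel '[{"hand":-1,"dx":3.4,"dy":-1.9,"dz":1.1,"wx":0,"wy":0,"wz":0.1},{"hand":-1,"dx":3.4,"dy":-1.9,"dz":1.1,"wx":0,"wy":0,"wz":0.1},{"hand":-1,"dx":3.4,"dy":-1.9,"dz":1.1,"wx":0,"wy":0,"wz":0.1},{"hand":-1,"dx":3.4,"dy":-1.9,"dz":1.1,"wx":0,"wy":0,"wz":0.1},{"hand":-1,"dx":3.4,"dy":-1.9,"dz":1.1,"wx":0,"wy":0,"wz":0.1},{"hand":-1,"dx":3.4,"dy":-1.9,"dz":1.1,"wx":0,"wy":0,"wz":0.1},{"hand":-1,"dx":3.4,"dy":-1.9,"dz":1.1,"wx":0,"wy":0,"wz":0.1},{"hand":-1,"dx":3.4,"dy":-1.9,"dz":1.1,"wx":0,"wy":0,"wz":0.1},{"hand":-1,"dx":0,"dy":0,"dz":0,"wx":0,"wy":0,"wz":0},{"hand":-1,"dx":0,"dy":0,"dz":0,"wx":0,"wy":0,"wz":0}]'; python3 -m handwheel '[{"hand":-1,"dx":0,"dy":0,"dz":0,"wx":0,"wy":0,"wz":0},{"hand":-1,"dx":0,"dy":0,"dz":0,"wx":0,"wy":0,"wz":0}]';  python3 - <<'E'
from h import *
s=bot.read_state(); print(s['position'],s['tcp_rot'],s['time_s'])
p,d,c=cap('scene','s10.png'); np.savez('pics/s10.npz',p=p,d=d,T=s['position'],Rt=s['tcp_rot'])
p=cv2.imread('pics/s10.png'); u,v=proj(c,s['position'])[0].astype(int); print(u,v)
cv2.imwrite('pics/s10c.png',cv2.resize(p[v-30:v+45,u-45:u+45],None,fx=8,fy=8,interpolation=cv2.INTER_CUBIC))
E
```

```text
time_s: 10.1
position: [0.752, -0.347, 0.2439]
tcp_rot: [[0.628, 0.778, -0.004], [0.778, -0.628, 0.003], [-0.001, -0.005, -1.0]]
force: [-0.6, 0.7, -1.2]
opening: 0.119
time_s: 10.3
position: [0.7513, -0.3463, 0.2466]
tcp_rot: [[0.627, 0.779, -0.003], [0.779, -0.627, 0.002], [-0.0, -0.003, -1.0]]
force: [-0.2, 0.6, -0.2]
opening: 0.116
[ 0.75130714 -0.34627018  0.24664399] [[ 6.27381611e-01  7.78707630e-01 -2.59630369e-03]
 [ 7.78711888e-01 -6.27379480e-01  1.66835213e-03]
 [-3.29709125e-04 -3.06846599e-03 -9.99995238e-01]] 10.3
237 243
```

View pics/s10c.png

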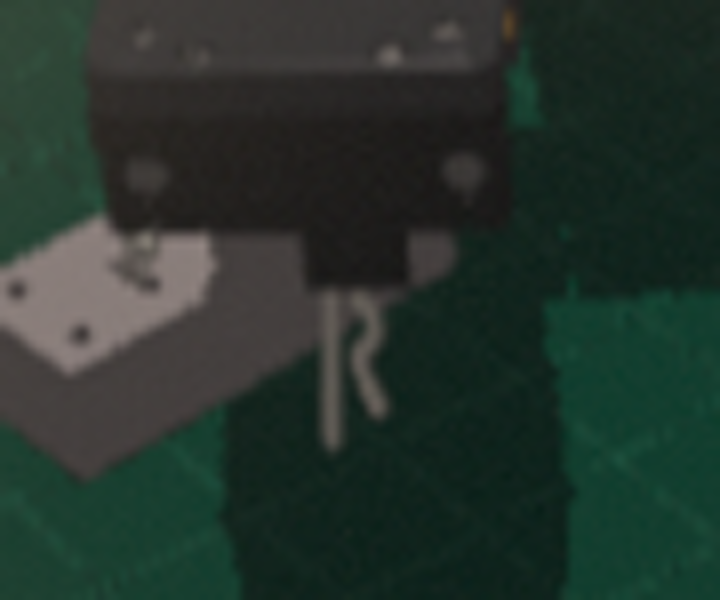

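The straight leg runs from crop (328,300) to (333,448), with the bent leg to its right. I'll fit its line in the tool frame.

```bash
python3 - <<'E'
from h import *
np.set_printoptions(precision=2,suppress=True,linewidth=160)
z=np.load('pics/s10.npz');p=z['p'];T=z['T'];Rt=z['Rt'];c=vision.get_calibration('scene')
g=p.astype(int).sum(-1); u0,v0=237-45,243-30
def tool(u,v):
    o,r=ray(c,u,v); n=Rt[:,1]; t=(n@(T-o))/(n@r); return (o+r*t-T)@Rt*1000
Q=[]
for v in range(v0+38,v0+56):
    row=g[v,u0+36:u0+48].astype(float); bg=np.minimum(row[0],row[-1]); w=p[v,u0+36:u0+48,0].astype(float)
    # redness: leg is grey (red high) vs green mat
    w=np.clip(w-np.percentile(w,30),0,None); k=w.argmax(); sl=slice(max(0,k-2),k+3); u=(np.arange(12)[sl]*w[sl]).sum()/w[sl].sum()+u0+36
    q=tool(u,v); Q.append(q); print(v,round(u,2),q,w.astype(int))
Q=np.array(Q); 
for a in (slice(0,16),slice(3,16)): 
  f=np.polyfit(Q[a,2],Q[a,0],1); print('x=%.4f z + %.2f'%tuple(f), np.degrees(np.arctan(f[0])))
for a in [(308,284),(408,284)]: print('finger',tool(u0+a[0]/8,v0+a[1]/8))
for a in [(333,450),(380,416)]: print('tips',tool(u0+a[0]/8,v0+a[1]/8))
E
```

```text
251 232.98 [-9.03  0.   15.44] [ 0  0  0  0 15 27  8  3 17 27 24  0]
252 237.7 [-0.96  0.   17.8 ] [ 0  1  0  1 16 28 10  0  0 12 29  0]
253 232.88 [-9.49  0.   19.85] [ 0  0  0  1 17 29 12  0  0  0 26  4]
254 232.71 [-9.92  0.   22.07] [ 1  0  0  1 16 28  4  0  0  0 25  8]
255 232.66 [-10.15   0.    24.29] [ 5  4  4  0 15 30  0  0  0 17 30  3]
256 237.06 [-2.59  0.   26.67] [ 8  2  0  0 12 34  3  0 21 37 26  0]
257 232.93 [-9.96 -0.   28.78] [14  0  0  0 24 48 15  1 47 48 14  0]
258 233.12 [-9.78  0.   31.03] [ 9  0  0  0 34 60 26 11 57 56 17  0]
259 236.75 [-3.52  0.   33.4 ] [ 0  0  0  0 41 66 34 10 51 67 32  0]
260 232.97 [-10.32  -0.    35.54] [ 0  0  0  0 39 65 33  0 25 64 52 12]
261 237.68 [-2.16 -0.   37.97] [ 0  0  0  0 40 65 34  0 12 62 67 31]
262 238.02 [-1.69 -0.   40.25] [ 0  0  0  1 43 66 34  0  0 47 68 51]
263 232.99 [-10.72   0.    42.37] [ 0  0  0  3 47 71 39  6  0 24 71 71]
264 233.0 [-10.84   0.    44.66] [ 0  0  0  4 48 72 40  8  0  6 53 60]
265 232.99 [-11.    -0.    46.95] [ 0  0  0  5 47 73 43  6  0  2 13 24]
266 233.01 [-11.11   0.    49.26] [ 0  1  0  7 49 75 45 10  0  1  0  0]
267 233.05 [-11.18   0.    51.57] [ 0  0  0  5 41 74 42  9  0  0  1  0]
268 233.13 [-11.18   0.    53.89] [ 0  1  1  2 30 62 37  8  0  0  0  1]
x=-0.0746 z + -5.30 -4.26625981896515
x=-0.0682 z + -5.55 -3.9007990672305928
finger [-12.98  -0.     9.87]
finger [ 8.66 -0.   10.27]
tips [-10.49   0.    56.82]
tips [ 0.56  0.   47.18]
```

Leg fit, taking the fingers as the tool's reference: it leans about 3° and the tip is at tool (-9, 0, 53.5) mm. I'll tilt the tool by about 22° so the leg lines up with the 25° hole. First, a move to above the pin end, squared to the stand.

```bash
python3 -m handwheel '[{"hand":-1,"dx":-1.25,"dy":3.78,"dz":-0.3,"wx":0,"wy":0,"wz":-0.0747},{"hand":-1,"dx":-1.25,"dy":3.78,"dz":-0.3,"wx":0,"wy":0,"wz":-0.0747},{"hand":-1,"dx":-1.25,"dy":3.78,"dz":-0.3,"wx":0,"wy":0,"wz":-0.0747},{"hand":-1,"dx":-1.25,"dy":3.78,"dz":-0.3,"wx":0,"wy":0,"wz":-0.0747},{"hand":-1,"dx":-1.25,"dy":3.78,"dz":-0.3,"wx":0,"wy":0,"wz":-0.0747},{"hand":-1,"dx":-1.25,"dy":3.78,"dz":-0.3,"wx":0,"wy":0,"wz":-0.0747},{"hand":-1,"dx":-1.25,"dy":3.78,"dz":-0.3,"wx":0,"wy":0,"wz":-0.0747},{"hand":-1,"dx":-1.25,"dy":3.78,"dz":-0.3,"wx":0,"wy":0,"wz":-0.0747},{"hand":-1,"dx":-1.25,"dy":3.78,"dz":-0.3,"wx":0,"wy":0,"wz":-0.0747}]'; python3 -m handwheel '[{"hand":-1,"dx":0,"dy":0,"dz":-0.5,"wx":-0.021,"wy":0.094,"wz":0},{"hand":-1,"dx":0,"dy":0,"dz":-0.5,"wx":-0.021,"wy":0.094,"wz":0},{"hand":-1,"dx":0,"dy":0,"dz":-0.5,"wx":-0.021,"wy":0.094,"wz":0},{"hand":-1,"dx":0,"dy":0,"dz":-0.5,"wx":-0.021,"wy":0.094,"wz":0},{"hand":-1,"dx":0,"dy":0,"dz":0,"wx":0,"wy":0,"wz":0},{"hand":-1,"dx":0,"dy":0,"dz":0,"wx":0,"wy":0,"wz":0}]'
cat > geo.py <<'E'
from h import *
np.set_printoptions(precision=2,suppress=True,linewidth=160)
yaw=np.radians(12.65);X=np.array([np.cos(yaw),np.sin(yaw),0]);Y=np.array([-np.sin(yaw),np.cos(yaw),0]);Z=np.array([0,0,1.]);C=np.array([.5865,.063,0])
H=C+.0004*X-.0785*Y+.085*Z
def rel(s,tip=(-9.1,0,53.4),phi=3.,H=H):
    T,R=s['position'],s['tcp_rot']; B=np.c_[X,Y,Z]
    t=B.T@(T+R@np.array(tip)/1000-H)*1000; ph=np.radians(phi); u=B.T@R@np.array([np.sin(ph),0,-np.cos(ph)])
    return t,u
def report():
    s=bot.read_state(); t,u=rel(s); al=np.degrees(np.arctan2(u[0],u[2]))
    n=np.array([u[2],0,-u[0]]); B=np.c_[X,Y,Z]
    print('t',s['time_s'],'tip rel H (stand mm)',t,'along leg',t@u,'across x',t@n,'y',t[1],'leg tilt',al,'u_y',u[1],'F stand',B.T@s['force'],'M',s['moment'])
    print('TCP',s['position']*1000,'tool tilt',np.degrees(np.arctan2(-s['tcp_rot'][:,2]@X,-s['tcp_rot'][2,2])),'yaw',np.degrees(np.arctan2(s['tcp_rot'][1,0],s['tcp_rot'][0,0])))
E
python3 -c "
from geo import *
report()"
```

```text
time_s: 11.25
position: [0.6386, -0.0054, 0.2212]
tcp_rot: [[0.977, 0.215, 0.001], [0.215, -0.977, -0.0], [0.001, 0.0, -1.0]]
force: [0.2, -1.0, 0.3]
opening: 0.122
time_s: 11.85
position: [0.6396, -0.0068, 0.2003]
tcp_rot: [[0.904, 0.219, -0.366], [0.203, -0.976, -0.082], [-0.375, -0.001, -0.927]]
force: [-0.7, -0.1, -0.5]
opening: 0.118
t 11.85 tip rel H (stand mm) [ 7.61 -1.18 69.23] along leg 65.93871609991875 across x -22.414797810285613 y -1.1846238708616945 leg tilt 25.04945118874414 u_y -0.0006542513025572609 F stand [-0.73  0.1  -0.45] M [ 0.08 -0.22 -0.01]
TCP [639.56  -6.79 200.3 ] tool tilt 22.04945060753524 yaw 12.662505767271147
```

```bash
python3 -m handwheel '[{"hand":-1,"dx":-0.1,"dy":0.1,"dz":-2,"wx":0,"wy":0,"wz":0},{"hand":-1,"dx":0,"dy":0,"dz":-2,"wx":0,"wy":0,"wz":0},{"hand":-1,"dx":0,"dy":0,"dz":-1,"wx":0,"wy":0,"wz":0},{"hand":-1,"dx":0,"dy":0,"dz":0,"wx":0,"wy":0,"wz":0},{"hand":-1,"dx":0,"dy":0,"dz":0,"wx":0,"wy":0,"wz":0}]'
python3 - <<'E'
from geo import *
report()
for n in ['wrist','scene','top']:
    p,d,c=cap(n,n+'11.png'); np.savez('pics/%s11.npz'%n,p=p,d=d,**{k:np.array(v) for k,v in c.items()})
report()
p=cv2.imread('pics/scene11.png'); c=vision.get_calibration('scene'); u,v=proj(c,H)[0].astype(int); print(u,v)
cv2.imwrite('pics/s11c.png',cv2.resize(p[v-35:v+25,u-40:u+40],None,fx=9,fy=9,interpolation=cv2.INTER_CUBIC))
p=cv2.imread('pics/top11.png'); c=vision.get_calibration('top'); u,v=proj(c,H)[0].astype(int); print(u,v)
E
```

```text
time_s: 12.35
position: [0.6392, -0.0063, 0.1518]
tcp_rot: [[0.905, 0.218, -0.365], [0.202, -0.976, -0.082], [-0.374, 0.0, -0.927]]
force: [0.1, -0.2, -0.5]
opening: 0.123
t 12.35 tip rel H (stand mm) [ 7.45 -0.67 20.64] along leg 21.858020632931286 across x -1.9645674499121615 y -0.6697941665683058 leg tilt 24.98796197132762 u_y -4.7704396758238605e-05 F stand [ 0.09 -0.25 -0.48] M [ 0.05 -0.24  0.01]
TCP [639.24  -6.31 151.75] tool tilt 21.987962740083155 yaw 12.60568683117908
t 12.5 tip rel H (stand mm) [ 8.1  -0.75 20.79] along leg 22.271351671460977 across x -1.41864496549291 y -0.7460043757587931 leg tilt 24.933399848850918 u_y 0.0003787504928943486 F stand [ 0.08 -0.42 -0.27] M [ 0.08 -0.2  -0.01]
TCP [639.85  -6.23 151.93] tool tilt 21.93340025378745 yaw 12.610297879154299
315 216
248 193
```

View pics/wrist11.png

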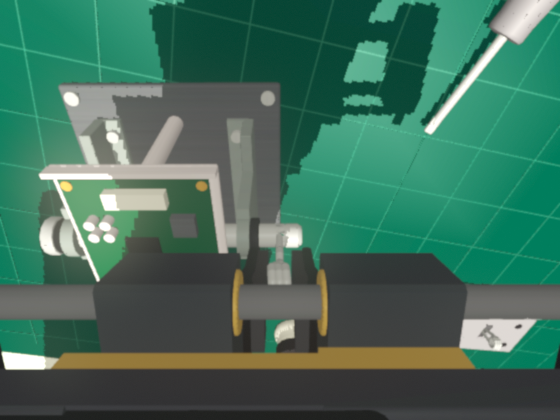

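View pics/s11c.png

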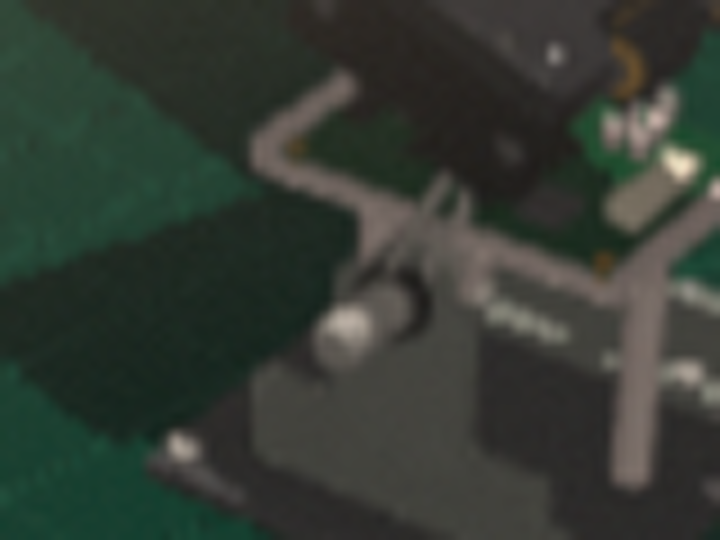

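```bash
python3 - <<'E'
from geo import *
z=np.load('pics/wrist11.npz');d=z['d'];p=z['p'];c={k:z[k] for k in ['fx','fy','cx','cy','rvec','tvec']}
W=cloud(c,d); B=np.c_[X,Y,Z]; S=(W-H)@B*1000
m=np.zeros(d.shape,bool); m[215:252,225:310]=1
pin=m&(np.hypot(S[...,0]+2,S[...,2]-0)<10.5)&(S[...,1]<14)
print('pin y', np.percentile(S[pin][:,1],[0,1,50,99,100]),pin.sum())
from scipy.optimize import least_squares
A=S[pin&(abs(S[...,1]+9)<4)|pin&(abs(S[...,1]-9)<4)]
r=least_squares(lambda q:np.hypot(A[:,0]-q[0],A[:,2]-q[1])-8,[-2,0],loss='soft_l1');print('axis',r.x,len(A))
cl=m&(S[...,2]>14)&(S[...,2]<60)&(abs(S[...,1])<6); cl[:, :268]=0;cl[:,292:]=0
vv,uu=np.where(cl);o=np.argsort(S[cl][:,2]);print(np.c_[uu,vv,S[cl]][o][::max(1,cl.sum()//30)])
q=cv2.cvtColor(p[200:290,220:320],cv2.COLOR_RGB2BGR);cv2.imwrite('pics/w11c.png',cv2.resize(q,None,fx=7,fy=6.6,interpolation=cv2.INTER_CUBIC))
E
```

```text
pin y [-15.18 -14.98  -1.17  12.77  13.71] 884
axis [-1.97  0.88] 569
[[281.   234.    20.33  -1.73  25.98]
 [277.   234.    21.34   0.58  27.16]
 [280.   235.    20.79  -1.15  27.41]
 [282.   237.    19.77  -2.31  27.99]
 [281.   236.    21.03  -1.73  28.56]
 [278.   237.    20.56   0.    28.9 ]
 [280.   237.    21.21  -1.15  29.65]
 [279.   238.    21.    -0.58  30.27]
 [281.   238.    21.35  -1.72  30.68]
 [282.   240.    20.85  -2.28  31.83]
 [279.   239.    21.81  -0.58  32.06]
 [282.   241.    20.64  -2.28  32.44]
 [281.   241.    21.12  -1.71  32.98]
 [278.   242.    20.84  -0.02  33.52]
 [276.   243.    20.74   1.11  34.24]
 [281.   243.    21.33  -1.71  34.9 ]
 [278.   243.    21.79  -0.03  35.41]
 [277.   244.    21.47   0.53  35.9 ]
 [278.   244.    22.09  -0.03  36.58]
 [280.   245.    21.61  -1.14  36.88]
 [277.   245.    21.85   0.52  37.14]
 [277.   246.    21.89   0.52  38.  ]
 [280.   246.    27.62  -1.14  44.28]
 [281.   247.    29.54  -1.66  47.16]
 [278.   247.    30.19  -0.1   47.87]
 [282.   249.    29.48  -2.18  48.62]
 [281.   249.    29.82  -1.66  48.99]
 [278.   249.    30.37  -0.11  49.58]
 [281.   251.    29.45  -1.65  50.1 ]
 [278.   251.    29.91  -0.11  50.59]
 [277.   251.    30.83   0.39  51.57]]
```

View pics/w11c.png

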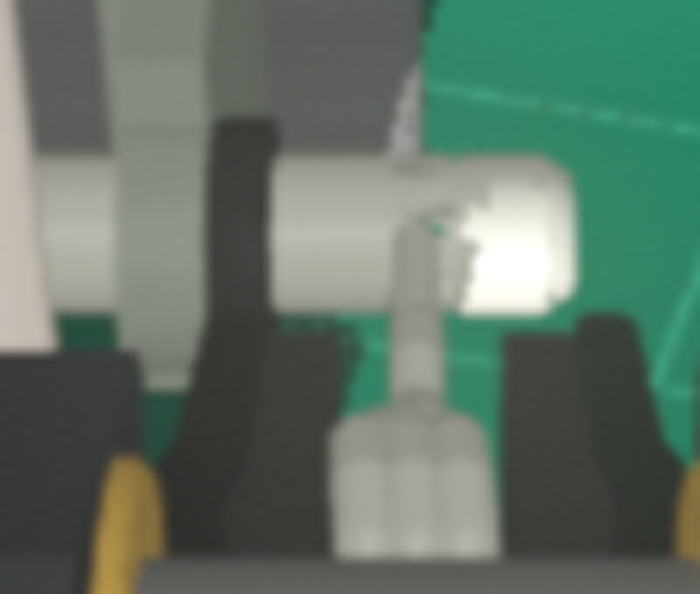

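In the same wrist image the hole centre is at stand y ≈ -1.2 and the leg at -0.65. The fitted pin axis, corrected for the camera's offset, agrees with H. I'll come down along the leg to just above the mouth.

```bash
python3 -m handwheel '[{"hand":-1,"dx":-0.13,"dy":-0.05,"dz":-0.5,"wx":0,"wy":0,"wz":0},{"hand":-1,"dx":-0.12,"dy":-0.06,"dz":-0.48,"wx":0,"wy":0,"wz":0},{"hand":-1,"dx":0,"dy":0,"dz":0,"wx":0,"wy":0,"wz":0},{"hand":-1,"dx":0,"dy":0,"dz":0,"wx":0,"wy":0,"wz":0}]'
python3 - <<'E'
from geo import *
report(); 
p,d,c=cap('wrist','wrist12.png'); q=p[200:290,220:320,::-1];cv2.imwrite('pics/w12c.png',cv2.resize(q,None,fx=7,fy=6.6,interpolation=cv2.INTER_CUBIC))
report()
E
```

```text
time_s: 12.9
position: [0.6364, -0.0072, 0.1404]
tcp_rot: [[0.904, 0.219, -0.368], [0.203, -0.976, -0.082], [-0.377, -0.001, -0.926]]
force: [-0.0, -0.2, -0.1]
opening: 0.125
t 12.9 tip rel H (stand mm) [ 4.37 -0.84  9.32] along leg 10.292855871277425 across x 0.0037494492307188036 y -0.8438601335358472 leg tilt 25.12073129683979 u_y -0.0006632795701698686 F stand [-0.07 -0.22 -0.05] M [ 0.03 -0.26 -0.01]
TCP [636.39  -7.16 140.36] tool tilt 22.120730671338055 yaw 12.6405552367324
t 12.95 tip rel H (stand mm) [ 4.58 -0.88  9.49] along leg 10.536797178234481 across x 0.12331161683540551 y -0.8817736506593195 leg tilt 25.09539413259258 u_y -0.0005148042138161115 F stand [-0.87 -0.16 -0.57] M [ 0.03 -0.32 -0.04]
TCP [636.58  -7.15 140.54] tool tilt 22.09539379785882 yaw 12.637316361793891
```

View pics/w12c.png

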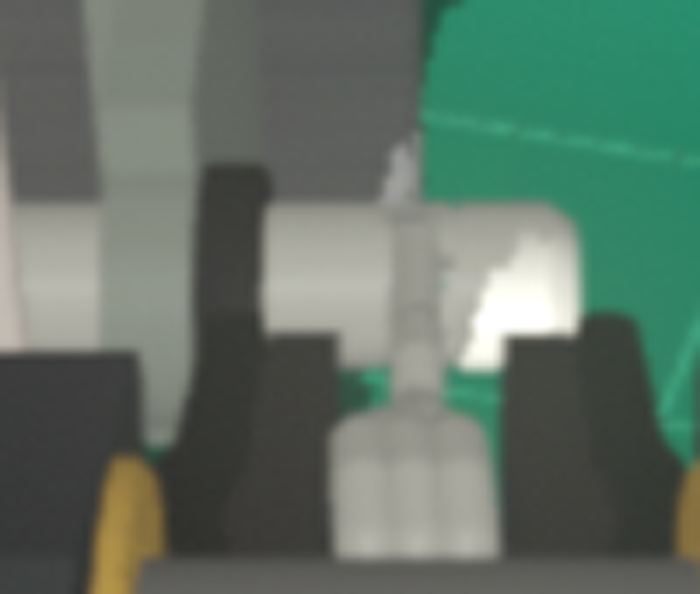

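```bash
python3 -m handwheel '[{"hand":-1,"dx":-0.06,"dy":-0.014,"dz":-0.136,"wx":0,"wy":0,"wz":0},{"hand":-1,"dx":-0.06,"dy":-0.014,"dz":-0.136,"wx":0,"wy":0,"wz":0},{"hand":-1,"dx":0,"dy":0,"dz":0,"wx":0,"wy":0,"wz":0}]'; python3 -c "
from geo import *
report()"; python3 -m handwheel '[{"hand":-1,"dx":-0.06,"dy":-0.014,"dz":-0.136,"wx":0,"wy":0,"wz":0},{"hand":-1,"dx":0,"dy":0,"dz":0,"wx":0,"wy":0,"wz":0}]';python3 -c "
from geo import *
report()"
```

```text
time_s: 13.25
position: [0.6352, -0.0074, 0.1378]
tcp_rot: [[0.904, 0.219, -0.367], [0.203, -0.976, -0.082], [-0.376, -0.0, -0.927]]
force: [0.6, 0.1, -0.3]
opening: 0.119
t 13.25 tip rel H (stand mm) [ 3.19 -0.83  6.75] along leg 7.462979105219585 across x 0.023818536828882998 y -0.8276260162206732 leg tilt 25.103977296739163 u_y -0.0005598648416685922 F stand [ 0.58 -0.05 -0.31] M [ 0.07 -0.23 -0.07]
TCP [635.21  -7.4  137.8 ] tool tilt 22.103976859829906 yaw 12.640735803119295
time_s: 13.45
position: [0.6347, -0.0076, 0.1365]
tcp_rot: [[0.904, 0.219, -0.367], [0.203, -0.976, -0.082], [-0.376, -0.0, -0.927]]
force: [0.1, 0.0, 0.5]
opening: 0.118
t 13.45 tip rel H (stand mm) [ 2.65 -0.89  5.43] along leg 6.039623368574599 across x 0.09516839127738112 y -0.8945256378389672 leg tilt 25.093988160965832 u_y -0.0005077707096648823 F stand [0.14 0.01 0.49] M [ 0.06 -0.26 -0.  ]
TCP [634.69  -7.58 136.48] tool tilt 22.093987809432623 yaw 12.640482418485675
```

```bash
for i in 1 ; do python3 -m handwheel '[{"hand":-1,"dx":-0.06,"dy":-0.014,"dz":-0.136,"wx":0,"wy":0,"wz":0},{"hand":-1,"dx":-0.02,"dy":-0.005,"dz":-0.045,"wx":0,"wy":0,"wz":0},{"hand":-1,"dx":0,"dy":0,"dz":0,"wx":0,"wy":0,"wz":0}]'; done; python3 -c "
from geo import *
report()"; python3 -m handwheel '[{"hand":-1,"dx":-0.06,"dy":-0.014,"dz":-0.136,"wx":0,"wy":0,"wz":0},{"hand":-1,"dx":0,"dy":0,"dz":0,"wx":0,"wy":0,"wz":0}]';python3 -c "
from geo import *
report()"
```

```text
time_s: 13.75
position: [0.6339, -0.0077, 0.1347]
tcp_rot: [[0.904, 0.219, -0.367], [0.203, -0.976, -0.082], [-0.376, -0.0, -0.927]]
force: [0.1, -0.2, -0.5]
opening: 0.121
t 13.75 tip rel H (stand mm) [ 1.86 -0.88  3.66] along leg 4.104492887296208 across x 0.13191028353740716 y -0.8829892384362914 leg tilt 25.09146997852941 u_y -0.0005071245454380805 F stand [ 0.07 -0.21 -0.52] M [ 0.05 -0.29 -0.01]
TCP [633.92  -7.74 134.72] tool tilt 22.09146966337959 yaw 12.636556299255801
time_s: 13.95
position: [0.6333, -0.0079, 0.1333]
tcp_rot: [[0.904, 0.219, -0.367], [0.203, -0.976, -0.082], [-0.376, -0.0, -0.927]]
force: [-1.2, 0.3, -0.5]
opening: 0.124
t 13.95 tip rel H (stand mm) [ 1.2  -0.87  2.26] along leg 2.55464415757971 across x 0.12379515538790895 y -0.8699758034718285 leg tilt 25.096435706663748 u_y -0.0005300299931035708 F stand [-1.12  0.55 -0.47] M [ 0.04 -0.22  0.03]
TCP [633.27  -7.88 133.32] tool tilt 22.09643532400356 yaw 12.640017823861186
```

The leg is about 5.5 mm inside the mouth and there's still no reaction force. I'll keep going down the hole.

```bash
python3 -m handwheel '[{"hand":-1,"dx":-0.08,"dy":-0.018,"dz":-0.181,"wx":0,"wy":0,"wz":0},{"hand":-1,"dx":-0.08,"dy":-0.018,"dz":-0.181,"wx":0,"wy":0,"wz":0},{"hand":-1,"dx":0,"dy":0,"dz":0,"wx":0,"wy":0,"wz":0}]';  python3 -c "
from geo import *
report()"; python3 -m handwheel '[{"hand":-1,"dx":-0.08,"dy":-0.018,"dz":-0.181,"wx":0,"wy":0,"wz":0},{"hand":-1,"dx":-0.08,"dy":-0.018,"dz":-0.181,"wx":0,"wy":0,"wz":0},{"hand":-1,"dx":-0.08,"dy":-0.018,"dz":-0.181,"wx":0,"wy":0,"wz":0},{"hand":-1,"dx":0,"dy":0,"dz":0,"wx":0,"wy":0,"wz":0}]';python3 -c "
from geo import *
report()
p,d,c=cap('wrist','wrist13.png'); q=p[200:290,220:320,::-1];cv2.imwrite('pics/w13c.png',cv2.resize(q,None,fx=7,fy=6.6,interpolation=cv2.INTER_CUBIC))
p,d,c=cap('scene'); u,v=proj(c,H)[0].astype(int); 
cv2.imwrite('pics/s13c.png',cv2.resize(p[v-35:v+25,u-40:u+40,::-1],None,fx=9,fy=9,interpolation=cv2.INTER_CUBIC))"
```

```text
time_s: 14.25
position: [0.6315, -0.0083, 0.1295]
tcp_rot: [[0.904, 0.219, -0.368], [0.203, -0.976, -0.082], [-0.377, -0.001, -0.926]]
force: [0.6, 0.1, -0.1]
opening: 0.123
t 14.25 tip rel H (stand mm) [-0.69 -0.84 -1.54] along leg -1.6849324047814915 across x 0.03233198103880083 y -0.8432995617261537 leg tilt 25.12481749378769 u_y -0.000664602582928858 F stand [ 0.59  0.01 -0.09] M [ 0.11 -0.28 -0.01]
TCP [631.45  -8.27 129.5 ] tool tilt 22.124816868233466 yaw 12.640212480993405
time_s: 14.65
position: [0.6291, -0.0088, 0.1241]
tcp_rot: [[0.904, 0.219, -0.368], [0.203, -0.976, -0.082], [-0.377, -0.001, -0.926]]
force: [-0.2, 0.8, -0.4]
opening: 0.123
t 14.65 tip rel H (stand mm) [-3.1  -0.83 -6.94] along leg -7.599172975868214 across x 0.13575247545570807 y -0.833929620347199 leg tilt 25.118908628204846 u_y -0.0006317654730187183 F stand [ 0.02  0.8  -0.38] M [ 0.07 -0.29 -0.02]
TCP [629.09  -8.78 124.1 ] tool tilt 22.118908056148136 yaw 12.641678085177116
```

View pics/w13c.png

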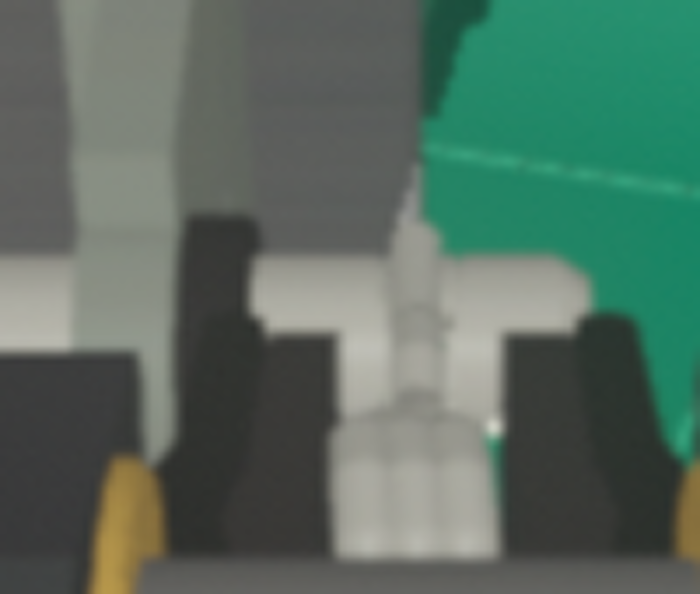

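View pics/s13c.png

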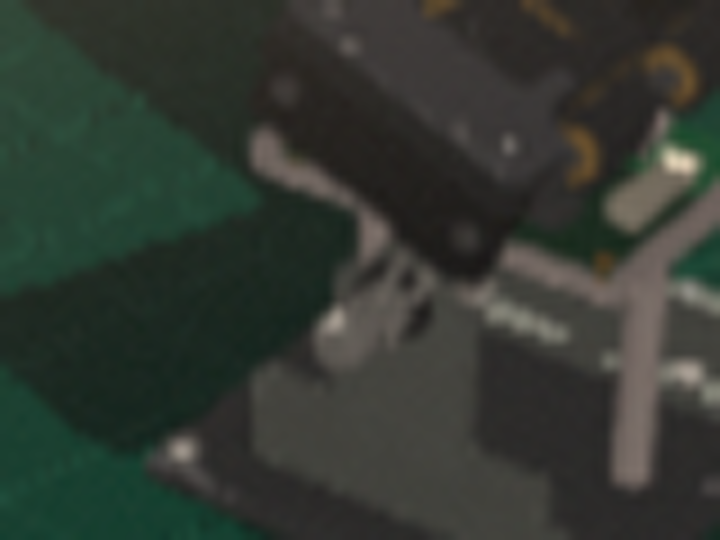

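```bash
python3 -m handwheel '[{"hand":-1,"dx":-0.08,"dy":-0.018,"dz":-0.181,"wx":0,"wy":0,"wz":0},{"hand":-1,"dx":-0.08,"dy":-0.018,"dz":-0.181,"wx":0,"wy":0,"wz":0},{"hand":-1,"dx":0,"dy":0,"dz":0,"wx":0,"wy":0,"wz":0}]';  python3 -c "
from geo import *
report()"; python3 -m handwheel '[{"hand":-1,"dx":-0.08,"dy":-0.018,"dz":-0.181,"wx":0,"wy":0,"wz":0},{"hand":-1,"dx":0,"dy":0,"dz":0,"wx":0,"wy":0,"wz":0}]';python3 -c "
from geo import *
report()
"; python3 -m handwheel '[{"hand":-1,"dx":-0.08,"dy":-0.018,"dz":-0.181,"wx":0,"wy":0,"wz":0},{"hand":-1,"dx":0,"dy":0,"dz":0,"wx":0,"wy":0,"wz":0}]';python3 -c "
from geo import *
report()
"
```

```text
time_s: 15.05
position: [0.6278, -0.0091, 0.1205]
tcp_rot: [[0.904, 0.219, -0.367], [0.203, -0.976, -0.082], [-0.376, -0.0, -0.927]]
force: [-0.4, -0.1, -0.8]
opening: 0.116
t 15.05 tip rel H (stand mm) [ -4.4   -0.9  -10.56] along leg -11.426313798902449 across x 0.4852705796814014 y -0.9044604675059191 leg tilt 25.071388753060656 u_y -0.0005118319239068965 F stand [-0.41 -0.05 -0.81] M [ 0.03 -0.31 -0.  ]
TCP [627.8   -9.14 120.51] tool tilt 22.071388420092063 yaw 12.63760444240204
time_s: 15.25
position: [0.6271, -0.0093, 0.1188]
tcp_rot: [[0.904, 0.219, -0.367], [0.203, -0.976, -0.082], [-0.376, -0.0, -0.927]]
force: [0.3, 0.3, -0.6]
opening: 0.119
t 15.25 tip rel H (stand mm) [ -5.1   -0.96 -12.23] along leg -13.240622097160305 across x 0.5662780795011187 y -0.9613202252218432 leg tilt 25.05836954548855 u_y -0.000339401038337278 F stand [ 0.31  0.22 -0.63] M [ 0.08 -0.3  -0.01]
TCP [627.12  -9.34 118.84] tool tilt 22.058369431738015 yaw 12.637724421073992
time_s: 15.45
position: [0.6264, -0.0095, 0.1171]
tcp_rot: [[0.904, 0.219, -0.366], [0.203, -0.976, -0.082], [-0.375, -0.0, -0.927]]
force: [0.8, 0.2, -0.1]
opening: 0.123
t 15.45 tip rel H (stand mm) [ -5.87  -0.99 -13.98] along leg -15.150956231108227 across x 0.6040489163948691 y -0.9876320654057201 leg tilt 25.051243364390714 u_y -0.000234861439401923 F stand [ 0.86  0.05 -0.14] M [ 0.02 -0.44  0.05]
TCP [626.37  -9.53 117.1 ] tool tilt 22.05124335392259 yaw 12.636429957159159
```

```bash
python3 -m handwheel '[{"hand":-1,"dx":-0.085,"dy":-0.015,"dz":-0.181,"wx":0,"wy":0,"wz":0},{"hand":-1,"dx":0,"dy":0,"dz":0,"wx":0,"wy":0,"wz":0}]';  python3 -c "
from geo import *
report()"; python3 -m handwheel '[{"hand":-1,"dx":-0.085,"dy":-0.015,"dz":-0.181,"wx":0,"wy":0,"wz":0},{"hand":-1,"dx":0,"dy":0,"dz":0,"wx":0,"wy":0,"wz":0}]';python3 -c "
from geo import *
report()
"
```

```text
time_s: 15.65
position: [0.6255, -0.0097, 0.1152]
tcp_rot: [[0.904, 0.219, -0.366], [0.203, -0.976, -0.082], [-0.375, -0.0, -0.927]]
force: [2.1, 0.2, 0.2]
opening: 0.121
t 15.65 tip rel H (stand mm) [ -6.77  -0.94 -15.86] along leg -17.236751267948964 across x 0.5879858053118245 y -0.9449546192599935 leg tilt 25.053633255005256 u_y -0.0003149344325425749 F stand [ 2.14 -0.3   0.18] M [ 0.07 -0.45  0.04]
TCP [625.48  -9.69 115.21] tool tilt 22.0536331838986 yaw 12.635927190176043
time_s: 15.85
position: [0.6246, -0.0098, 0.1134]
tcp_rot: [[0.904, 0.219, -0.367], [0.203, -0.976, -0.082], [-0.376, -0.0, -0.927]]
force: [1.4, -0.5, -0.9]
opening: 0.122
t 15.85 tip rel H (stand mm) [ -7.68  -0.89 -17.7 ] along leg -19.28706572564507 across x 0.54254624652207 y -0.8890001207490816 leg tilt 25.05849924948375 u_y -0.00038817767920261545 F stand [ 1.29 -0.76 -0.91] M [ 0.09 -0.54  0.06]
TCP [624.59  -9.84 113.37] tool tilt 22.058499132795376 yaw 12.633301368063686
```

```bash
python3 -m handwheel '[{"hand":-1,"dx":-0.085,"dy":-0.017,"dz":-0.181,"wx":0,"wy":0,"wz":0},{"hand":-1,"dx":0,"dy":0,"dz":0,"wx":0,"wy":0,"wz":0}]';  python3 -c "
from geo import *
report()
p,d,c=cap('wrist','wrist14.png'); q=p[200:290,220:320,::-1];cv2.imwrite('pics/w14c.png',cv2.resize(q,None,fx=7,fy=6.6,interpolation=cv2.INTER_CUBIC))
p,d,c=cap('scene'); u,v=proj(c,H)[0].astype(int); 
cv2.imwrite('pics/s14c.png',cv2.resize(p[v-25:v+25,u-30:u+30,::-1],None,fx=11,fy=11,interpolation=cv2.INTER_CUBIC))"
```

```text
time_s: 16.05
position: [0.6236, -0.01, 0.1114]
tcp_rot: [[0.904, 0.219, -0.367], [0.203, -0.976, -0.082], [-0.376, -0.0, -0.927]]
force: [1.2, 0.7, -1.3]
opening: 0.122
t 16.05 tip rel H (stand mm) [ -8.69  -0.82 -19.69] along leg -21.511700139618043 across x 0.4746382151815335 y -0.8230931363302804 leg tilt 25.076406011984748 u_y -0.00046161297409558737 F stand [ 1.31  0.44 -1.28] M [ 0.1  -0.6   0.02]
TCP [623.6  -10.   111.38] tool tilt 22.07640573476598 yaw 12.63957253503243
```

View pics/w14c.png

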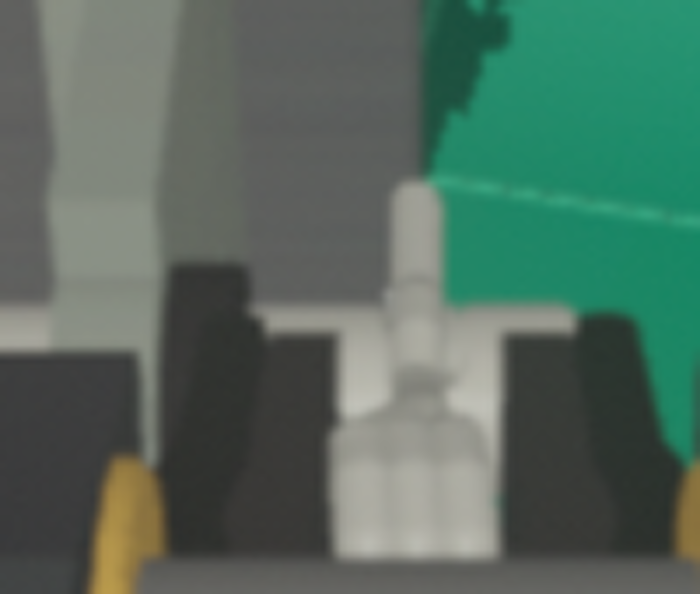

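View pics/s14c.png

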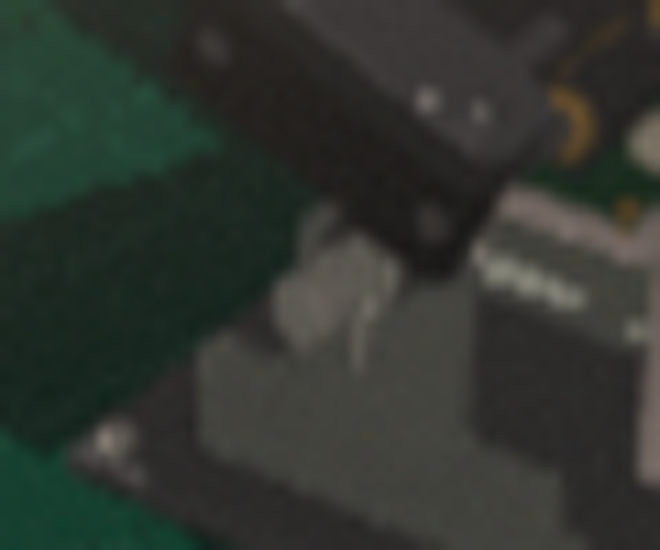

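The wrist view shows the bent leg bowed over the +x side of the pin (crop 418,180–300), and the scene crop shows its end below the pin at (360,365). Forces are around 2 N, so I'll push on.

```bash
python3 -m handwheel '[{"hand":-1,"dx":-0.085,"dy":-0.02,"dz":-0.181,"wx":0,"wy":0,"wz":0},{"hand":-1,"dx":0,"dy":0,"dz":0,"wx":0,"wy":0,"wz":0}]';  python3 -c "
from geo import *
report()"; python3 -m handwheel '[{"hand":-1,"dx":-0.085,"dy":-0.02,"dz":-0.181,"wx":0,"wy":0,"wz":0},{"hand":-1,"dx":0,"dy":0,"dz":0,"wx":0,"wy":0,"wz":0}]';python3 -c "
from geo import *
report()
"
```

```text
time_s: 16.35
position: [0.6228, -0.0102, 0.1096]
tcp_rot: [[0.904, 0.219, -0.367], [0.203, -0.976, -0.082], [-0.376, -0.0, -0.927]]
force: [1.5, 1.1, -1.5]
opening: 0.122
t 16.35 tip rel H (stand mm) [ -9.52  -0.82 -21.43] along leg -23.445151771516798 across x 0.45978094906821454 y -0.8244414983056785 leg tilt 25.07385659478088 u_y -0.0004918112653045358 F stand [ 1.7   0.71 -1.5 ] M [ 0.11 -0.64 -0.  ]
TCP [622.79 -10.18 109.64] tool tilt 22.073856275782514 yaw 12.639397460405124
time_s: 16.55
position: [0.6219, -0.0104, 0.1078]
tcp_rot: [[0.904, 0.219, -0.367], [0.203, -0.976, -0.082], [-0.376, -0.0, -0.927]]
force: [2.4, -0.0, -1.7]
opening: 0.122
t 16.55 tip rel H (stand mm) [-10.44  -0.8  -23.26] along leg -25.488976312236126 across x 0.4023934454595605 y -0.7998182196352881 leg tilt 25.07525078122285 u_y -0.0005086981436773468 F stand [ 2.36 -0.54 -1.67] M [ 0.12 -0.72 -0.  ]
TCP [621.89 -10.36 107.81] tool tilt 22.075250427276153 yaw 12.64061815988531
```

```bash
python3 -m handwheel '[{"hand":-1,"dx":-0.085,"dy":-0.02,"dz":-0.181,"wx":0,"wy":0,"wz":0},{"hand":-1,"dx":-0.04,"dy":-0.01,"dz":-0.09,"wx":0,"wy":0,"wz":0},{"hand":-1,"dx":0,"dy":0,"dz":0,"wx":0,"wy":0,"wz":0}]';  python3 -c "
from geo import *
report()"; python3 -m handwheel '[{"hand":-1,"dx":-0.085,"dy":-0.02,"dz":-0.181,"wx":0,"wy":0,"wz":0},{"hand":-1,"dx":0,"dy":0,"dz":0,"wx":0,"wy":0,"wz":0}]';python3 -c "
from geo import *
report()
"
```

```text
time_s: 16.85
position: [0.6204, -0.0107, 0.1049]
tcp_rot: [[0.904, 0.219, -0.367], [0.203, -0.976, -0.082], [-0.376, -0.001, -0.926]]
force: [1.7, -0.7, -3.1]
opening: 0.124
t 16.85 tip rel H (stand mm) [-11.97  -0.76 -26.15] along leg -28.754373166397972 across x 0.2605380331140701 y -0.7625244509779063 leg tilt 25.110246148554754 u_y -0.0007096635524094804 F stand [ 1.53 -1.07 -3.07] M [ 0.15 -0.8  -0.03]
TCP [620.42 -10.66 104.9 ] tool tilt 22.110245416422085 yaw 12.642182163029434
time_s: 17.05
position: [0.6194, -0.0108, 0.103]
tcp_rot: [[0.904, 0.219, -0.368], [0.203, -0.976, -0.082], [-0.377, -0.001, -0.926]]
force: [1.3, 0.5, -4.3]
opening: 0.123
t 17.05 tip rel H (stand mm) [-13.03  -0.71 -28.01] along leg -30.891009312907105 across x 0.10215704861679432 y -0.7118945458272051 leg tilt 25.133818757684928 u_y -0.0008506486454511722 F stand [ 1.36  0.26 -4.28] M [ 0.16 -0.78  0.05]
TCP [619.39 -10.85 103.03] tool tilt 22.13381767882165 yaw 12.645618079836686
```

```bash
python3 -m handwheel '[{"hand":-1,"dx":-0.06,"dy":-0.014,"dz":-0.136,"wx":0,"wy":0,"wz":0},{"hand":-1,"dx":0,"dy":0,"dz":0,"wx":0,"wy":0,"wz":0}]';  python3 -c "
from geo import *
report()"; python3 -m handwheel '[{"hand":-1,"dx":-0.04,"dy":-0.01,"dz":-0.09,"wx":0,"wy":0,"wz":0},{"hand":-1,"dx":0,"dy":0,"dz":0,"wx":0,"wy":0,"wz":0}]';python3 -c "
from geo import *
report()
p,d,c=cap('wrist','wrist15.png')
p,d,c=cap('scene'); u,v=proj(c,H)[0].astype(int); 
cv2.imwrite('pics/s15c.png',cv2.resize(p[v-25:v+25,u-30:u+30,::-1],None,fx=11,fy=11,interpolation=cv2.INTER_CUBIC))"
```

```text
time_s: 17.25
position: [0.6187, -0.011, 0.1018]
tcp_rot: [[0.904, 0.219, -0.368], [0.203, -0.976, -0.082], [-0.377, -0.001, -0.926]]
force: [1.2, -0.7, -3.6]
opening: 0.12
t 17.25 tip rel H (stand mm) [-13.74  -0.77 -29.25] along leg -32.31431823021643 across x -0.004349839439012066 y -0.7695222930308816 leg tilt 25.152659265353634 u_y -0.0007098456253489223 F stand [ 1.01 -0.94 -3.58] M [ 0.16 -0.74  0.04]
TCP [618.72 -11.05 101.78] tool tilt 22.152658520986797 yaw 12.644435825810158
time_s: 17.45
position: [0.6186, -0.0112, 0.1012]
tcp_rot: [[0.904, 0.219, -0.368], [0.203, -0.976, -0.082], [-0.377, -0.0, -0.926]]
force: [1.0, -0.6, -2.6]
opening: 0.121
t 17.45 tip rel H (stand mm) [-13.91  -0.86 -29.79] along leg -32.879651592791056 across x 0.053416079249007244 y -0.8634317991873367 leg tilt 25.121077644842472 u_y -0.0005305454305370516 F stand [ 0.86 -0.81 -2.56] M [ 0.14 -0.6  -0.  ]
TCP [618.55 -11.17 101.25] tool tilt 22.121077283945997 yaw 12.637461268143946
```

View pics/wrist15.png

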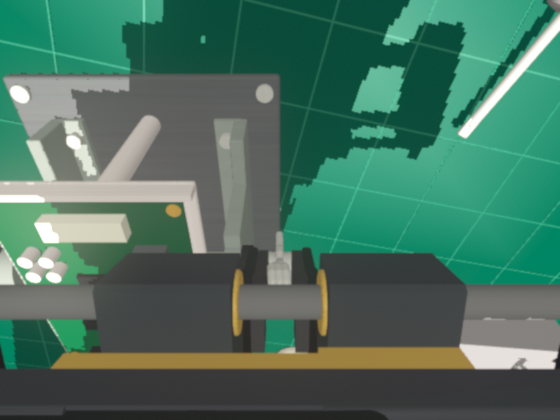

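View pics/s15c.png

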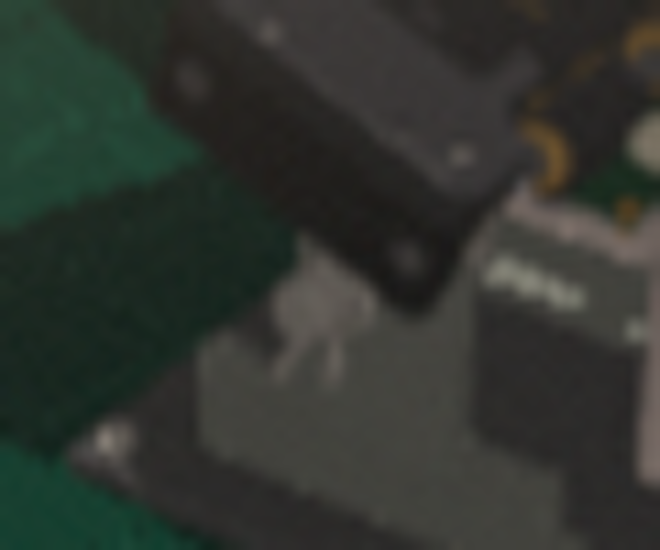

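Both legs now come out below the pin, at (288,365) and (333,370). The pull-in force is falling away, so I'll go on gently until it's neutral.

```bash
python3 -m handwheel '[{"hand":-1,"dx":-0.04,"dy":-0.01,"dz":-0.09,"wx":0,"wy":0,"wz":0},{"hand":-1,"dx":0,"dy":0,"dz":0,"wx":0,"wy":0,"wz":0}]';  python3 -c "
from geo import *
report()"; python3 -m handwheel '[{"hand":-1,"dx":-0.04,"dy":-0.01,"dz":-0.09,"wx":0,"wy":0,"wz":0},{"hand":-1,"dx":0,"dy":0,"dz":0,"wx":0,"wy":0,"wz":0}]';python3 -c "
from geo import *
report()"
```

```text
time_s: 17.75
position: [0.6187, -0.0112, 0.1008]
tcp_rot: [[0.904, 0.219, -0.366], [0.203, -0.976, -0.082], [-0.375, -0.0, -0.927]]
force: [1.3, 1.3, -1.4]
opening: 0.122
t 17.75 tip rel H (stand mm) [-13.76  -0.97 -30.29] along leg -33.266617563442104 across x 0.36505772882380594 y -0.9708929357771481 leg tilt 25.05228575898745 u_y -0.00025683873175461237 F stand [ 1.53  0.96 -1.36] M [ 0.15 -0.51 -0.03]
TCP [618.67 -11.24 100.78] tool tilt 22.052285800471264 yaw 12.631087564595333
time_s: 17.95
position: [0.6186, -0.0114, 0.1002]
tcp_rot: [[0.905, 0.219, -0.366], [0.203, -0.976, -0.082], [-0.375, 0.0, -0.927]]
force: [1.1, -0.0, 0.5]
opening: 0.12
t 17.95 tip rel H (stand mm) [-13.8   -1.1  -30.94] along leg -33.87042345859506 across x 0.5712995057402008 y -1.098032493060117 leg tilt 25.00620058718168 u_y 0.00012167800436553268 F stand [ 1.02 -0.27  0.51] M [ 0.12 -0.48 -0.03]
TCP [618.61 -11.37 100.16] tool tilt 22.006200744364804 yaw 12.628637258218609
```

The clip is neutral at along = -33.9 mm (34 nominal), so it's seated. I'll open a little and back off along the tool axis.

```bash
python3 -m handwheel '[{"hand":-0.62,"dx":0,"dy":0,"dz":0,"wx":0,"wy":0,"wz":0},{"hand":-0.62,"dx":0,"dy":0,"dz":0,"wx":0,"wy":0,"wz":0},{"hand":-0.62,"dx":0,"dy":0,"dz":0,"wx":0,"wy":0,"wz":0}]'; python3 -c "
from geo import *
report()
cap('wrist','wrist16.png')
p,d,c=cap('scene'); u,v=proj(c,H)[0].astype(int); 
cv2.imwrite('pics/s16c.png',cv2.resize(p[v-25:v+25,u-30:u+30,::-1],None,fx=11,fy=11,interpolation=cv2.INTER_CUBIC))"
```

```text
time_s: 18.25
position: [0.6174, -0.0114, 0.0994]
tcp_rot: [[0.904, 0.219, -0.368], [0.203, -0.976, -0.082], [-0.377, -0.001, -0.926]]
force: [0.1, -0.2, 0.5]
opening: 0.181
t 18.25 tip rel H (stand mm) [-15.08  -0.79 -31.58] along leg -34.99368709435461 across x -0.22249026340972186 y -0.7850792738284661 leg tilt 25.166400432985125 u_y -0.0006764101182722493 F stand [ 0.05 -0.23  0.47] M [ 0.11 -0.26  0.01]
TCP [617.43 -11.35  99.44] tool tilt 22.166399765449704 yaw 12.642969310700256
```

View pics/wrist16.png

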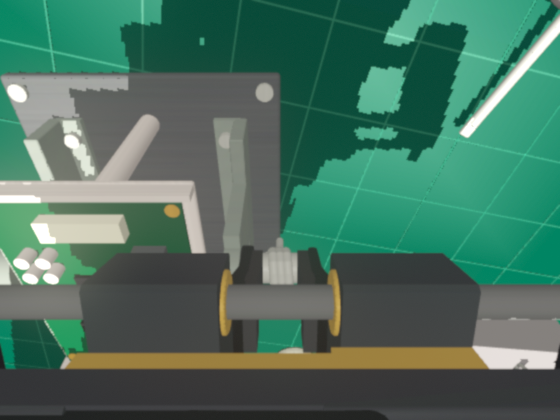

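View pics/s16c.png

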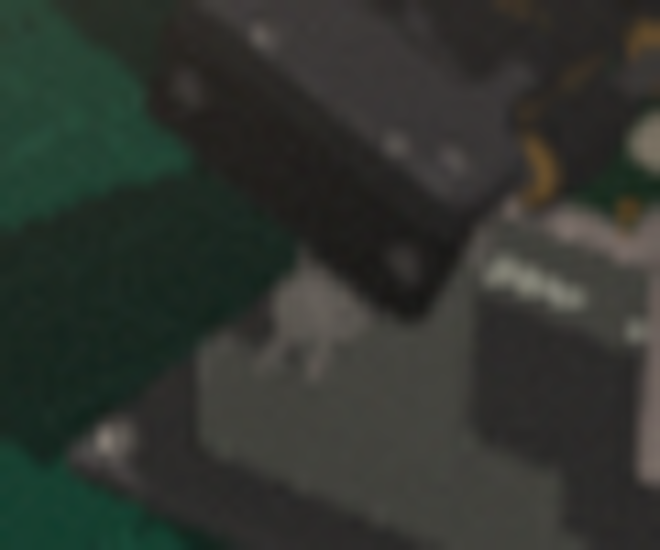

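The fingers stand clear of the coil on both sides. I'll back off and check.

```bash
python3 -m handwheel '[{"hand":-0.62,"dx":0.37,"dy":0.08,"dz":0.93,"wx":0,"wy":0,"wz":0},{"hand":-0.62,"dx":0.74,"dy":0.16,"dz":1.86,"wx":0,"wy":0,"wz":0},{"hand":-0.62,"dx":1.1,"dy":0.25,"dz":2.8,"wx":0,"wy":0,"wz":0},{"hand":-0.62,"dx":0,"dy":0,"dz":3,"wx":0.026,"wy":-0.117,"wz":0},{"hand":-0.62,"dx":-2,"dy":-0.5,"dz":0,"wx":0.026,"wy":-0.117,"wz":0},{"hand":-0.62,"dx":-3,"dy":-0.7,"dz":0,"wx":0.026,"wy":-0.117,"wz":0},{"hand":-0.62,"dx":-3,"dy":-0.7,"dz":0,"wx":0,"wy":0,"wz":0},{"hand":-0.62,"dx":0,"dy":0,"dz":0,"wx":0,"wy":0,"wz":0},{"hand":-0.62,"dx":0,"dy":0,"dz":0,"wx":0,"wy":0,"wz":0}]'; python3 -c "
from geo import *
report()
p,d,c=cap('wrist','wrist17.png');np.savez('pics/wrist17.npz',p=p,d=d,**{k:np.array(v) for k,v in c.items()})
p,d,c=cap('scene'); u,v=proj(c,H)[0].astype(int); 
cv2.imwrite('pics/s17c.png',cv2.resize(p[v-30:v+20,u-30:u+30,::-1],None,fx=11,fy=11,interpolation=cv2.INTER_CUBIC))"
```

```text
time_s: 19.25
position: [0.5609, -0.0258, 0.1867]
tcp_rot: [[0.976, 0.218, -0.023], [0.218, -0.976, -0.006], [-0.023, 0.001, -1.0]]
force: [0.2, -0.8, -0.0]
opening: 0.194
t 19.25 tip rel H (stand mm) [-55.18  -2.58  48.57] along leg 44.25118032942553 across x -58.702081103283604 y -2.57738673074466 leg tilt 4.343343034437319 u_y 0.001295267071855002 F stand [ 0.03 -0.84 -0.02] M [-0.01 -0.02  0.01]
TCP [560.89 -25.78 186.75] tool tilt 1.3433421224000872 yaw 12.590709649342267
```

View pics/wrist17.png

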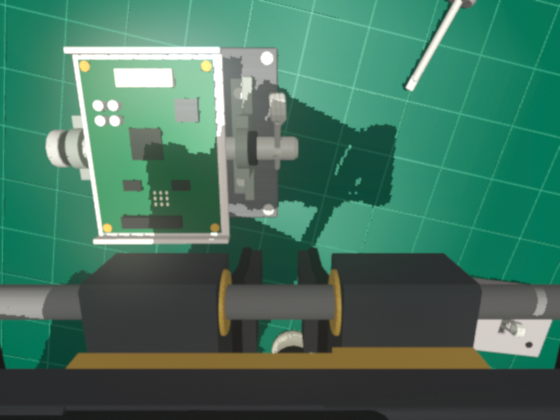

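View pics/s17c.png

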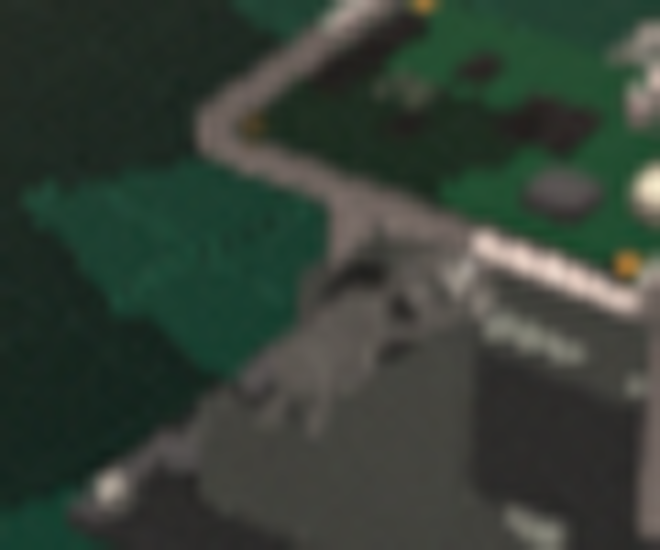

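```bash
python3 - <<'E'
from geo import *
from scipy.optimize import least_squares
c0=vision.get_calibration('wrist')
for k in range(2):
    if k==0: z=np.load('pics/wrist17.npz');d=z['d'];c={q:z[q] for q in ['fx','fy','cx','cy','rvec','tvec']}
    else: p,d,c=cap('wrist','wrist18.png')
    B=np.c_[X,Y,Z];S=(cloud(c,d)-H)@B*1000
    m=np.zeros(d.shape,bool);m[85:175,240:310]=1
    R=S[m]; pin=R[(abs(R[:,0]+2)<9)&(R[:,2]>-3)&(R[:,2]<11)&((abs(R[:,1]+9)<3)|(abs(R[:,1]-9)<3))]
    r=least_squares(lambda q:np.hypot(pin[:,0]-q[0],pin[:,2]-q[1])-8,[-2,0],loss='soft_l1').x
    P2=R[(R[:,2]>-3)&(abs(R[:,0])<9)]; print('pin axis',r,'y',np.percentile(P2[:,1],[0.5]))
    co=R[(R[:,2]>16)&(R[:,0]>10)&(abs(R[:,1]+1)<9)]
    q=least_squares(lambda q:np.hypot(co[:,0]-q[0],co[:,2]-q[1])-9,[20,25],loss='soft_l1').x
    v=q-r; print('coil',q,np.median(co[:,1]),'n',len(co),'dist',np.hypot(*v),'ang',np.degrees(np.arctan2(v[0],v[1])))
    hd=np.zeros(d.shape,bool);hd[125:175,40:80]=1;Hh=S[hd];Hh=Hh[(Hh[:,2]>-5)&(Hh[:,2]<16)];print('head y max',np.percentile(Hh[:,1],99),'expect ~154 from hole -> 153 bias')
E
```

```text
pin axis [-1.94  0.91] y [-14.85]
coil [25.11 27.71] -1.9434952853659866 n 573 dist 38.07991110335934 ang 45.26944298162912
head y max 152.40194550616278 expect ~154 from hole -> 153 bias
pin axis [-1.94  0.9 ] y [-15.02]
coil [25.07 27.64] -1.598951372046086 n 573 dist 38.01058723295168 ang 45.28543529989347
head y max 152.19693631487996 expect ~154 from hole -> 153 bias
```

```bash
python3 -c "
from rig import hand_in
print(hand_in())"
```

```text
the job is handed in; nothing more can be done
None
```

I pushed the pin fully home and fitted the larger R-clip through its cross-hole, then let go of it and handed the job in. The hand-in gives no verdict, so what follows is my own checks.

- **Pin:** I pushed the head in with the shut fingers until it stopped and the force rose to about 11 N. The last look put the head and the bare end within about 1 mm of where they should be with the pin home.
- **Insertion:** Depth from the wrist camera showed the hole tilted about 25° towards the stand's +x. I tilted the tool about 22° to suit the clip's 3° lean and ran the straight leg in along the hole's axis. The wrist force stayed under about 5 N, the bent leg rode over the pin, and the clip drew itself in until the force was about zero.
- **Clip at the end:** The coil centre measured 38.0 mm from the pin's axis, against 38.6 mm when fully seated, and it did not move between two looks. The gripper was well clear of everything.
- **Disagreements:**
  - After release the pin and clip turned about 10° further, so the clip now leans about 35°, still seated by the distance check.
  - The wrist camera read about 2 mm off the other cameras, so I relied on relative measurements.
- **Other things on the bench:** I didn't touch the smaller clip, driver, jar or tweezers, but I didn't measure their positions at the end.

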